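# Hang the rinsed staining jar on the air dryer

### The job

Take the orange staining jar out of the rinse tray, turn it upside down and set it, mouth down, over the free peg of the air dryer so that its rim rests fully on the dryer's deck; do not drop it. Only then set the dryer's red air lever straight upright. Leave the beaker on the other peg, the slide rack, the slide box and the amber bottle where they are.

Things in the scene. Friction and masses are not known exactly. Their poses are not given: they have to be found in the camera images.
- jar_center (a point): Centre (half-way up) of the orange plastic staining jar: a square tube 48 x 48 mm outside and 100 mm tall, walls 3 mm, closed bottom 6 mm thick, open at the other end, about 0.14 kg. Its z axis points from the closed bottom to the open mouth; x and y are square to its flat sides. It starts standing in the rinse tray, mouth up. Laid on a flat side it stays put.
- jar_mouth (a point): Centre of the jar's open mouth, in the plane of the rim, 50 mm from jar_center along its z.
- rinse_tray: Grey fixed open tray, 160 (x) x 200 (y) mm, walls 45 mm high and 5 mm thick, floor 5 mm above the bench; origin at the centre of its underside. The jar and the slide rack stand in it, one in each half of its length.
- dryer: Cream fixed air dryer, a low box 130 (x) x 300 (y) mm with a flat deck 30 mm above the bench; origin at the centre of its underside. Its two pegs stand on the deck along its middle line at y = -5 and -95 mm, and the lever at y = +105 mm.
- free_peg_foot (a point): Foot of the free white peg, at the level of the dryer's deck (30 mm above the bench), z up. The peg is a 26 mm thick round post, 60 mm tall, its top 10 mm tapering to 12 mm.
- free_peg_tip (a point): Top of the free peg, 60 mm above its foot.
- beaker_center (a point): Centre of the small white beaker, 54 mm wide and 72 mm tall, already upside down over the dryer's other peg (the same kind of peg). Bystander.
- air_lever (a joint): Angle of the dryer's red air lever in rad: 0 leans 0.7 rad towards the dryer's -x, 0.7 is straight upright, 1.4 leans 0.7 rad towards the dryer's +x. It stays where it is left; a light push moves it.
- air_lever_tip (a point): Centre of the round red knob, 26 mm wide, at the end of the lever, 70 mm from the hinge. The hinge lies along the dryer's y at x = 0, y = 105 mm, 52 mm above the bench; the lever's black housing, 70 x 50 mm, reaches 65 mm above the bench.
- slide_rack_center (a point): Centre of the blue slide rack in the tray, 70 x 36 x 38 mm (its long side along its x). Bystander.
- bottle_center (a point): Centre of the amber bottle on the bench, 48 mm wide, 90 mm tall. Bystander.
- slide_box_center (a point): Centre of the green slide box lying on the bench, 62 (x) x 92 (y) x 26 mm. Bystander.

How it is judged:
By the outcome, as a careful person would: the job done as asked, in the order asked, and still so for the second after the job is handed in, with the robot touching nothing.
It also fails if it takes over 70 s, if anything falls off the work surface, if the arm or the gripper's body presses on something with over 40 N, if the wrist force passes 120 N, or if a joint passes its speed limit or range.

### The arm

A 6-joint arm with a two-finger parallel gripper is mounted at the origin on the work surface. World frame = base frame: x ahead of the robot, y to its left, z up, the work surface at z = 0. Lengths are in mm, angles in degrees, forces in N, time in s.
With the tool pointing down it reaches from about 300 to 850 mm from the base axis. Payload 4.2 kg.
Tool frame: the origin (TCP) lies at the very end of the fingers, on their centre line; the grasp point (between the pads) lies env.grip_point_offset behind it (env.grip_point_offset is the distance from the TCP to the grasp point, in mm); z points along the fingers, y is the direction in which the jaws open and shut (so a half turn about z gives the same grasp; the last joint's range is limited). The gripper opens to 91 mm and grips with 3 to 60 N. Pads are 32 mm wide; open, the fingers measure 118 mm over their backs; the gripper's body (76 mm by 178 mm) begins 60 mm behind the grasp point.
Start: joints at [-65.432, 18.312, 89.639, -0, 72.044, -1.146], TCP at [249.489, -518.072, 213.976] pointing down, gripper open.
Joint ranges: [-177.97, 177.97], [-48.28, 115.42], [12.27, 149.76], [-77.06, 257.06], [2.81, 150.46], [-146.56, 146.56]. Speed limits (degrees/s): [147.25, 147.25, 180, 180, 180, 180].

### API

Orientations are given as [roll, pitch, yaw] about the fixed x, y, z axes, in that order (R = Rz(yaw) Ry(pitch) Rx(roll)).
In Python, from workcell import env, grab_frame, camera_params gives the robot as it stands. The module is installed in compiled form; this text tells all that it offers.
- The arm moves only by the shell command python3 -m creep 'ROWS' [OPENING] [FORCE]. ROWS is a JSON object of lists of equal length, an entry for each row: "offset": the shift along the tool's x, y, z in m, a list of three; "rotation": the turn, a rotation vector about the tool's x, y, z in degrees, a list of three. A call has 1 to 5 rows; each row shifts and turns the commanded pose from where the row before left it, along the tool's axes as they then stand; what a row does not reach is not made up. A row lasts 1/8 s, in which the tool goes at most 62.5 mm and 10.7 degrees, less where a joint would pass 70% of its speed; a pose out of reach is approached as far as the arm can. A call is refused whole if a number of a shift passes 0.0625 or a number of a turn 10.7, either way. A call with a gripper value outside its range is refused whole. OPENING is the closure, from 0 (fully open) to 1 (shut), set as the call begins (- or left out, the last holds). The fingers move at their own pace and stop on an object; FORCE is the grip in N (left out, the last holds). Time passes only in rows, so rows that do not move let the fingers close. It gives the time, the measured TCP pose, the force and the opening at its end, in the units of the state.
- env.state(): the state, without advancing time (a new reading comes with each control period).
- grab_frame(name): name is "side" or "top" or "wrist"; returns the picture (384x512x3 uint8, red, green, blue); there is no depth.
- camera_params(name): a dict with "mtx" (3x3 intrinsics, pixels), "k1" (the pictures are not rectified: a ray, as slopes to the right and down, at radius r is drawn at 1 + k1 r^2 times it, then the intrinsics apply), "R" (3x3) and "t" (3): a world point X has camera coordinates R X + t. Camera axes: x right, y down, z forward; pixel columns grow to the right and rows downward; lengths in mm; the calibration is good to about 2 mm. A picture is of the moment at which its call begins: read the wrist's pose just before it. camera_params takes no time and is no camera call; for the wrist camera it gives the pose at the moment of the call.
- env.job_done(): hands the job in, once; it reports no verdict.
The state is a dict: "time_s": time; "qpos": joint angles; "qvel": joint speeds; "effort": joint torques, N m; "ee_pos": TCP position; "ee_rot": TCP orientation; "force": force on the tool from outside, world axes, zero at the start; "torque": the same for the moment, N m; "gripper_width": finger opening in mm.
Only numpy, scipy, OpenCV 4.12 (cv2) and the standard library are available. Lean on these libraries where they do the work, as an engineer would, in place of code of your own. Each camera call takes 0.05 s, during which the arm holds its last target.

## Working session

There is one attempt and no reset: what is moved stays moved. The work goes in short steps, Python scripts to look and compute and a shell command to move; the robot and the scene stay as the last step left them, time stands still between calls to the robot, and variables do not carry over. Pictures are saved under pics/ and viewed, and the job is handed in when it is done.

```bash
mkdir -p pics; ls; cat > h.py <<'E'
import numpy as np, cv2
from workcell import env, grab_frame, camera_params
def snap(n,f):
    p=camera_params(n); im=grab_frame(n); cv2.imwrite('pics/'+f,cv2.resize(im[:,:,::-1],None,fx=1.5,fy=1.5,interpolation=cv2.INTER_CUBIC)); return im,p
def proj(p,X):
    X=np.atleast_2d(X); c=X@np.array(p['R']).T+np.array(p['t']).ravel(); s=c[:,:2]/c[:,2:]; s=s*(1+p['k1']*(s**2).sum(1,keepdims=True))
    m=np.array(p['mtx']); return np.c_[s[:,0]*m[0,0]+m[0,2], s[:,1]*m[1,1]+m[1,2]]
def ray(p,uv):
    m=np.array(p['mtx']); d=cv2.undistortPoints(np.array([[uv]],float),m,np.array([p['k1'],0,0,0.]))[0,0]
    R=np.array(p['R']); t=np.array(p['t']).ravel(); return -R.T@t, R.T@np.array([d[0],d[1],1])
def atz(p,uv,z):
    o,d=ray(p,uv); return o+d*(z-o[2])/d[2]
E
python3 - <<'E'
from h import *
for n in ('top','side'):
    im,p=snap(n,n+'0.png'); np.save(n+'0.npy',im); print(n,p)
s=env.state(); print(s, env.grip_point_offset)
E
```

```text
pics
top {'mtx': array([[452.73027034,   0.        , 255.24793804],
       [  0.        , 452.73027034, 197.0170986 ],
       [  0.        ,   0.        ,   1.        ]]), 'k1': 0.04954236579929479, 'R': array([[-0.03047172, -0.9994695 , -0.01149765],
       [-0.98269795,  0.0320589 , -0.18241976],
       [ 0.18269159,  0.00574008, -0.98315351]]), 't': array([  14.860831 ,  553.765935 , 1072.5023246])}
side {'mtx': array([[355.11179049,   0.        , 257.45614436],
       [  0.        , 355.11179049, 187.43777287],
       [  0.        ,   0.        ,   1.        ]]), 'k1': -0.06730929266250348, 'R': array([[-0.82394657, -0.56665458, -0.00382589],
       [-0.37905945,  0.55616654, -0.73958956],
       [ 0.42121964, -0.60793204, -0.67304729]]), 't': array([447.18405648, 278.29607878, 784.20892852])}
{'time_s': 0.1, 'qpos': array([-6.54307947e+01,  1.83470368e+01,  8.96979192e+01,  4.54141289e-04,
        7.20425654e+01, -1.14318393e+00]), 'qvel': array([ 0.01562142,  0.02732761, -0.21214234,  0.0853075 ,  0.03346269,
       -0.00114663]), 'effort': array([-7.96922923e-04, -4.13332880e+01, -2.32511401e+01,  7.29344389e-02,
        4.21918184e-02, -6.66433198e-05]), 'ee_pos': array([ 249.31387303, -517.65875548,  213.22392012]), 'ee_rot': array([-1.79912505e+02, -2.17785616e-03,  2.57122472e+01]), 'force': array([-0.55390913, -0.12885094, -0.05270236]), 'torque': array([ 0.03335131, -0.01699636, -0.01878013]), 'gripper_width': 91.57899437792946} 18.8
```

View pics/top0.png

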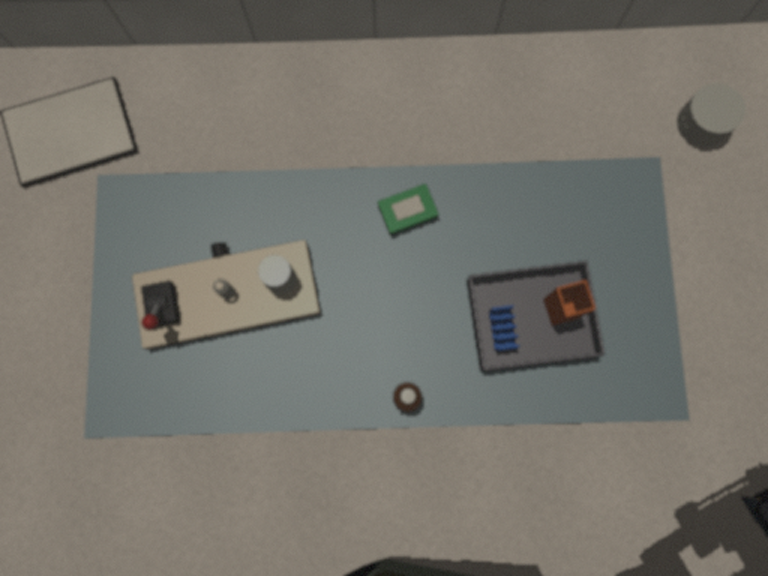

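View pics/side0.png

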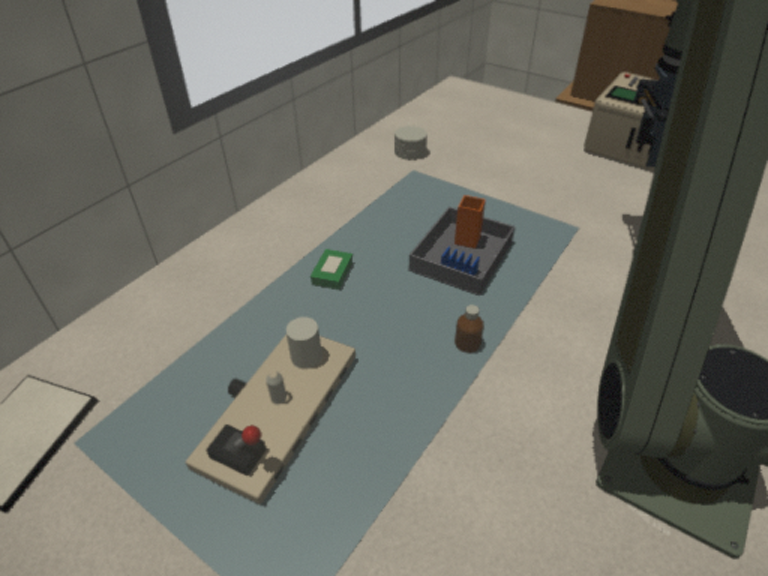

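Top: tray at right (centre ≈(535,318)), with the jar at (572,300). Dryer is at left, free peg (222,287), beaker (275,272), red knob (150,322) leaning to -x. Side view agrees with this. Next I'll zoom in for corners.

```bash
python3 - <<'E'
import numpy as np,cv2
t=np.load('top0.npy')[:,:,::-1]; s=np.load('side0.npy')[:,:,::-1]
def c(im,x0,y0,w,h,k,f): cv2.imwrite('pics/'+f,cv2.resize(cv2.convertScaleAbs(im[y0:y0+h,x0:x0+w],alpha=1.6),None,fx=k,fy=k,interpolation=cv2.INTER_CUBIC))
c(t,300,160,110,100,7,'tj.png'); c(t,80,150,140,90,5.5,'td.png')
c(s,265,120,90,80,7,'sj.png'); c(s,120,200,130,135,4.4,'sd.png')
E
```

```text
(no output)
```

View pics/tj.png

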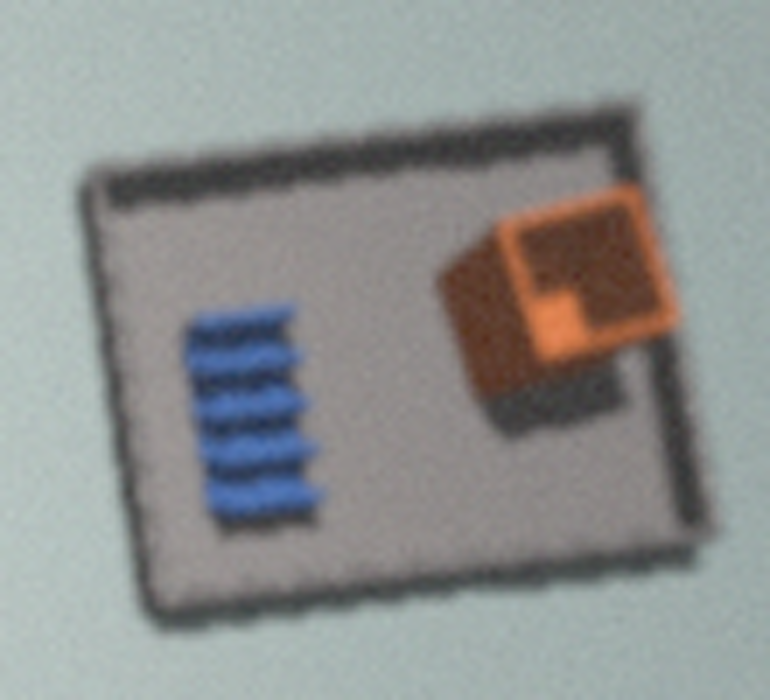

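View pics/td.png

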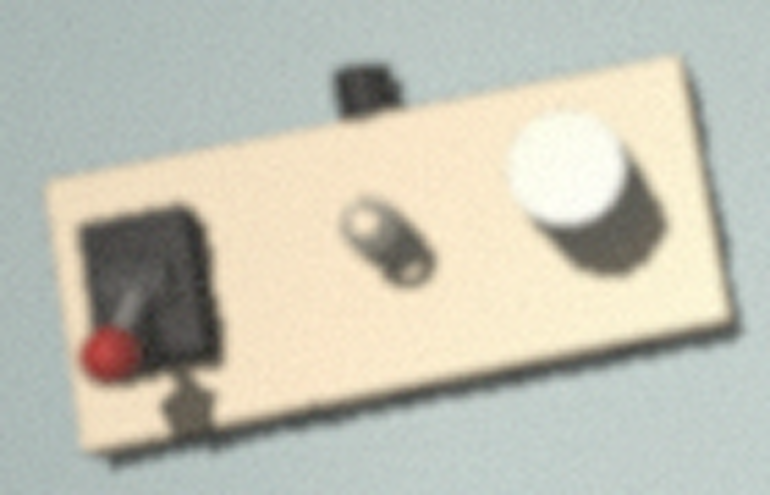

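View pics/sj.png

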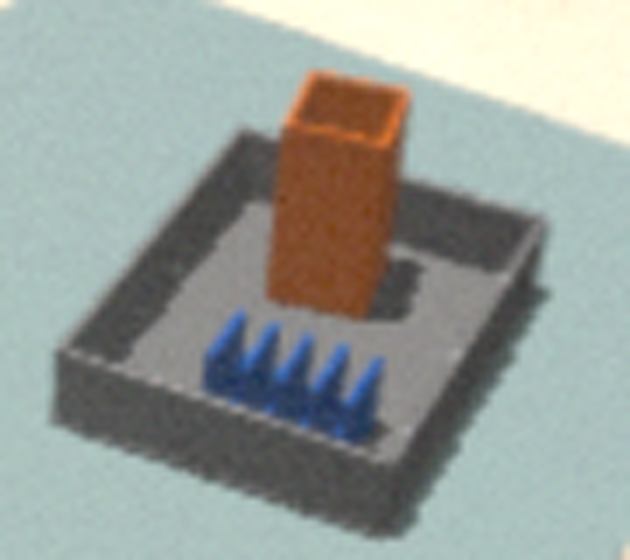

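View pics/sd.png

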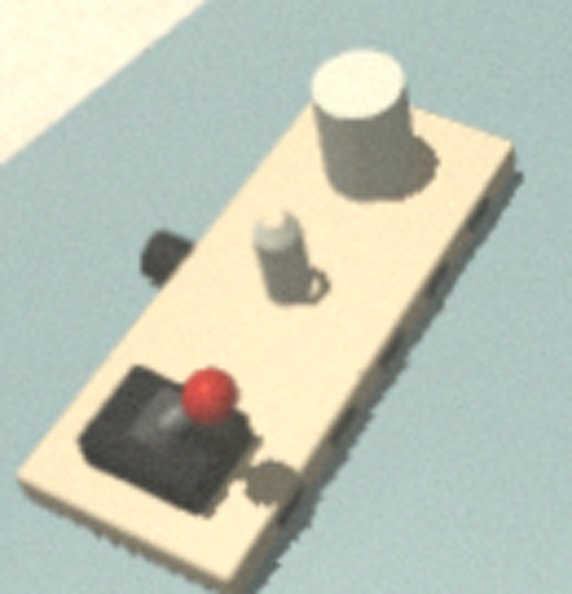

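```bash
cat > fit0.py <<'E'
from h import *
from scipy.optimize import least_squares
pt,ps=camera_params('top'),camera_params('side')
def cv(l,k,x,y): return (np.array(l,float)+.5)/k-.5+[x,y]
T=lambda l:cv(l,7,300,160); TD=lambda l:cv(l,5.5,80,150); S=lambda l:cv(l,7,265,120); SD=lambda l:cv(l,4.4,120,200)
def rect(q,z,loc):
    c,s=np.cos(q[2]),np.sin(q[2]); return np.array([[q[0]+c*a-s*b,q[1]+s*a+c*b,z] for a,b in loc])
def fit(name,z,obs,q0):
    f=lambda q:np.concatenate([(proj(p,rect(q,z,l))-uv).ravel() for p,uv,l in obs])
    for o in [obs]+([[x] for x in obs] if len(obs)>1 else []):
        f=lambda q:np.concatenate([(proj(p,rect(q,z,l))-uv).ravel() for p,uv,l in o])
        r=least_squares(f,q0); print(name,r.x[:2].round(1),np.degrees(r.x[2]).round(2),'rms px',np.sqrt((r.fun**2).mean()).round(2))
q=[(24,24),(24,-24),(-24,-24),(-24,24)]
# top image: up=+x, left=+y
fit('jar',105,[(pt,T([(497,228),(630,187),(678,318),(548,362)]),q),(ps,S([(312,74),(410,92),(394,149),(285,129)]),[(24,-24),(-24,-24),(-24,24),(24,24)])],[500,-300,.2])
d=[(65,150),(65,-150),(-65,-150),(-65,150)]
fit('dryer',30,[(pt,TD([(46,185),(683,57),(732,320),(85,452)]),d),(ps,SD([(18,475),(228,580),(515,147)]),[d[0],d[3],d[2]])],[500,300,.2])
d=[(80,100),(80,-100),(-80,-100),(-80,100)]
fit('tray',45,[(pt,T([(88,170),(635,108),(712,535),(150,615)]),d),(ps,S([(245,130),(545,220),(395,460),(62,350)]),d and [d[1],d[2],d[3],d[0]])],[500,-300,.1])
print('peg tip',[atz(p,u,90) for p,u in((pt,TD([(361,218)])[0]),(ps,SD([(279,220)])[0]))])
print('knob',[atz(p,u,105) for p,u in((pt,TD([(110,354)])[0]),(ps,SD([(209,396)])[0]))])
print('beaker top',[atz(p,u,102) for p,u in((pt,TD([(567,168)])[0]),(ps,SD([(359,84)])[0]))])
print('bottle', atz(pt,(408/1.5,396/1.5),90)); print('box',atz(pt,(408/1.5,208/1.5),26)); print('rack',atz(pt,T([(252,415)])[0],30))
E
python3 fit0.py
```

```text
jar [ 529.9 -302.2] 15.92 rms px 0.65
jar [ 530.3 -303.2] 15.93 rms px 0.29
jar [ 527.5 -296.5] 15.87 rms px 0.22
dryer [570.4 264.6] 9.86 rms px 0.94
dryer [570.9 262.9] 9.9 rms px 0.56
dryer [569.5 266.5] 9.85 rms px 0.96
tray [ 514.3 -249.8] 5.4 rms px 0.89
tray [ 514.1 -250.2] 5.31 rms px 0.85
tray [ 514.3 -248.3] 5.63 rms px 0.87
peg tip [array([574.35074705, 260.68569968,  90.        ]), array([568.35690585, 261.15340335,  90.        ])]
knob [array([515.51668748, 362.35339608, 105.        ]), array([515.13086882, 361.73181522, 105.        ])]
beaker top [array([591.05741069, 168.83160673, 102.        ]), array([588.84026636, 172.80411852, 102.        ])]
bottle [387.02022667 -36.9612888   90.        ]
box [711.215108   -50.63450593  26.        ]
rack [ 495.88114151 -201.28513656   30.        ]
```

Jar is at ≈(530,-302), yaw 16°. Peg foot is at ≈(571,259) and dryer yaw is 9.9°. All of these are consistent with the given sizes and offsets.

Plan:
1. Pick with the tool tilted 45° about the jaw axis.
2. Roll the jar 90° onto its side on the bench.
3. Regrasp from the other tilt.
4. Roll it another 90° to mouth down and place it.
5. Set the lever.

```bash
cat >> h.py <<'E'
from scipy.spatial.transform import Rotation as Ro
YAW=15.9
def Rt(a,yaw=YAW): return (Ro.from_euler('xyz',[180,0,yaw],degrees=True)*Ro.from_rotvec([0,np.radians(a),0]))
def plan(G,R1,N,show=True):
    """G: grasp point target (mm), R1 rotation; N rows equal"""
    s=env.state(); R0=Ro.from_euler('xyz',s['ee_rot'],degrees=True); p0=np.array(s['ee_pos'])
    p1=np.array(G,float)+R1.apply([0,0,18.8])
    rv=(R0.inv()*R1).as_rotvec(degrees=True)/N
    r=Ro.from_rotvec(rv,degrees=True); M=np.zeros((3,3)); R=R0
    for i in range(N): M+=R.as_matrix(); R=R*r
    off=np.linalg.solve(M,p1-p0)
    print('t',s['time_s'],'tcp',p0.round(1),'rot',s['ee_rot'].round(1),'w',round(s['gripper_width'],1),'F',s['force'].round(1),'q',s['qpos'].round(1))
    print('N',N,'off_m',(off/1000).round(4),'rot',rv.round(2))
V=np.array([np.cos(np.radians(YAW)),np.sin(np.radians(YAW)),0])
E
python3 - <<'E'
from h import *
R=Rt(45); d=R.apply([0,0,1]); print(d)
plan(np.array([530,-302,80])-5*V-90*d,R,10)
E
```

```text
[ 0.6800538   0.19371842 -0.70710678]
t 0.1 tcp [ 249.3 -517.7  213.2] rot [-179.9   -0.    25.7] w 91.6 F [-0.6 -0.1 -0.1] q [-65.4  18.3  89.7   0.   72.   -1.1]
N 10 off_m [ 0.0245 -0.0106  0.018 ] rot [-0.39  4.49  0.93]
```

```bash
python3 -m creep '{"offset":[[0.0245,-0.0106,0.018],[0.0245,-0.0106,0.018],[0.0245,-0.0106,0.018],[0.0245,-0.0106,0.018],[0.0245,-0.0106,0.018]],"rotation":[[-0.4,4.5,0.9],[-0.4,4.5,0.9],[-0.4,4.5,0.9],[-0.4,4.5,0.9],[-0.4,4.5,0.9]]}' 0 25
python3 -m creep '{"offset":[[0.0245,-0.0106,0.018],[0.0245,-0.0106,0.018],[0.0245,-0.0106,0.018],[0.0245,-0.0106,0.018],[0.0245,-0.0106,0.018]],"rotation":[[-0.4,4.5,0.9],[-0.4,4.5,0.9],[-0.4,4.5,0.9],[-0.4,4.5,0.9],[-0.4,4.5,0.9]]}'
python3 - <<'E'
from h import *
R=Rt(45); d=R.apply([0,0,1])
plan(np.array([530,-302,80])-5*V-90*d,R,1)
im,p=snap('wrist','w1.png'); im,p=snap('side','s1.png')
E
```

```text
time_s: 0.72
ee_pos: [351.5, -415.2, 143.5]
ee_rot: [178.9, -22.7, 21.3]
force: [0.8, 0.1, 1.4]
gripper_width: 91.1
time_s: 1.35
ee_pos: [476.8, -316.6, 130.6]
ee_rot: [179.7, -45.2, 16.3]
force: [-0.4, 0.7, -0.4]
gripper_width: 91.1
t 1.35 tcp [ 476.8 -316.6  130.6] rot [179.7 -45.2  16.3] w 91.1 F [-0.4  0.7 -0.4] q [-58.5  19.7 119.1  65.   49.  -33.1]
N 1 off_m [-0.0003  0.0005  0.    ] rot [ 0.01 -0.23  0.26]
```

View pics/w1.png

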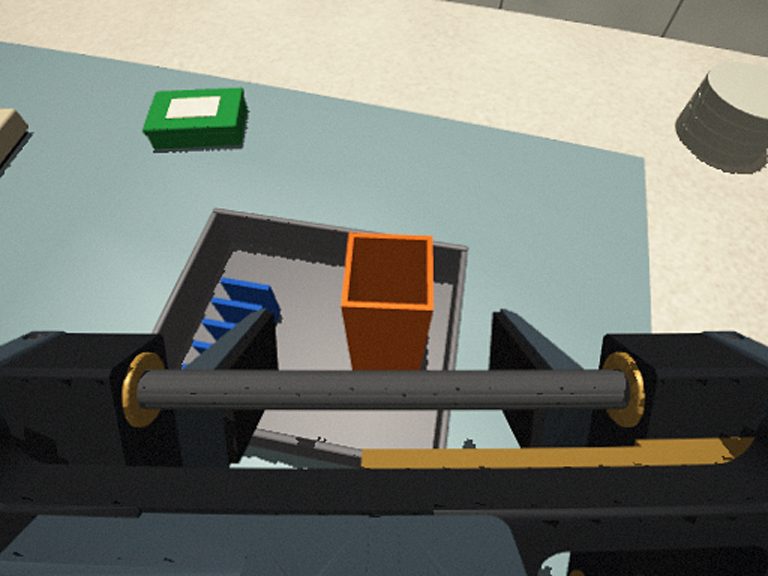

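View pics/s1.png

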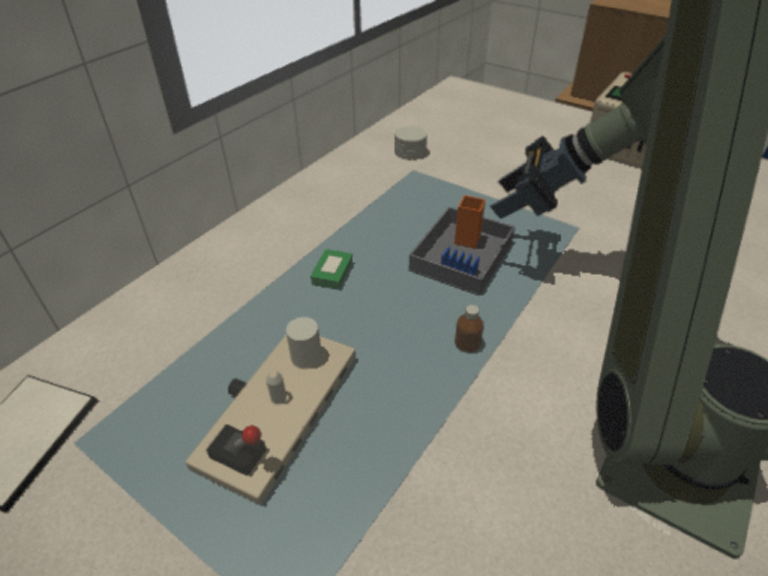

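The wrist view shows the jar between the fingers and nearly square to them. The rim corners are at (345,305), (433,305), (433,236) and (348,235). I'll use them to refine the position.

```bash
python3 - <<'E'
from h import *
from scipy.optimize import least_squares
p=camera_params('wrist')
uv=(np.array([(344,306),(433,306),(433,236),(348,234.)])+.5)/1.5-.5
L=[(-24,24),(-24,-24),(24,-24),(24,24)]
def f(q):
    c,s=np.cos(q[2]),np.sin(q[2]); return (proj(p,[[q[0]+c*a-s*b,q[1]+s*a+c*b,105] for a,b in L])-uv).ravel()
r=least_squares(f,[530,-302,.27]); print(r.x[:2],np.degrees(r.x[2]),np.abs(r.fun).max())
E
```

```text
[ 531.62279734 -301.17771102] 14.833774115674013 1.5844418997330934
```

```bash
python3 -m creep '{"offset":[[0,0,0.022],[0,0,0.022],[0,0,0.022],[0,0,0.018],[0,0,0.006]],"rotation":[[0,0,0],[0,0,0],[0,0,0],[0,0,0],[0,0,0]]}' 0 25
python3 -m creep '{"offset":[[0,0,0],[0,0,0],[0,0,0],[0,0,0],[0,0,0]],"rotation":[[0,0,0],[0,0,0],[0,0,0],[0,0,0],[0,0,0]]}' 0.7 25
python3 -m creep '{"offset":[[0,0,0],[0,0,0],[0,0,0]],"rotation":[[0,0,0],[0,0,0],[0,0,0]]}'
python3 - <<'E'
from h import *
R=Rt(45)
plan(np.array([531,-302,80])-5*V,R,1)
im,p=snap('wrist','w2.png')
E
```

```text
time_s: 2.08
ee_pos: [537.8, -300.0, 66.8]
ee_rot: [179.7, -45.1, 16.4]
force: [-0.3, -0.2, -0.2]
gripper_width: 90.9
time_s: 2.7
ee_pos: [537.7, -300.3, 67.8]
ee_rot: [179.6, -45.1, 16.4]
force: [-0.9, -0.9, 0.4]
gripper_width: 47.9
time_s: 3.08
ee_pos: [537.8, -300.2, 67.8]
ee_rot: [179.6, -45.1, 16.4]
force: [-1.7, -2.3, 3.7]
gripper_width: 47.6
t 3.075 tcp [ 537.8 -300.2   67.8] rot [179.6 -45.1  16.4] w 47.6 F [-1.7 -2.3  3.7] q [-51.1  27.2 119.5  76.6  42.1 -41.5]
N 1 off_m [ 0.0002 -0.0002  0.0016] rot [ 0.06 -0.14  0.34]
```

View pics/w2.png

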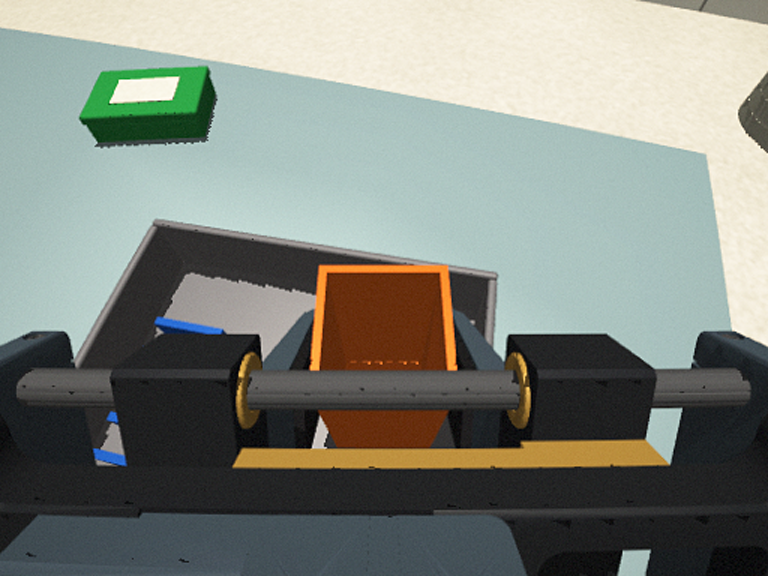

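The jar is gripped squarely, with a width of 47.6 and its rim between the pads at (318–452, 268). Lifting straight up.

```bash
python3 -m creep '{"offset":[[0.004,0,-0.004],[0.014,0,-0.014],[0.02,0,-0.02],[0.024,0,-0.024],[0.024,0,-0.024]],"rotation":[[0,0,0],[0,0,0],[0,0,0],[0,0,0],[0,0,0]]}' 
python3 - <<'E'
from h import *
im,p=snap('side','s2.png')
R=Rt(-45,16.2);
plan(np.array([560,-20,150]),R,12)
E
```

```text
time_s: 3.75
ee_pos: [536.6, -298.4, 189.2]
ee_rot: [179.8, -45.0, 16.3]
force: [-0.1, -0.6, -0.9]
gripper_width: 48.4
t 3.8 tcp [ 538.5 -299.8  194.7] rot [179.3 -45.3  16.7] w 48.2 F [1.1 0.  2.6] q [-51.1  16.2 112.   59.9  49.  -17.9]
N 12 off_m [ 0.0075 -0.0219  0.0058] rot [ 0.05 -7.53 -0.  ]
```

View pics/s2.png

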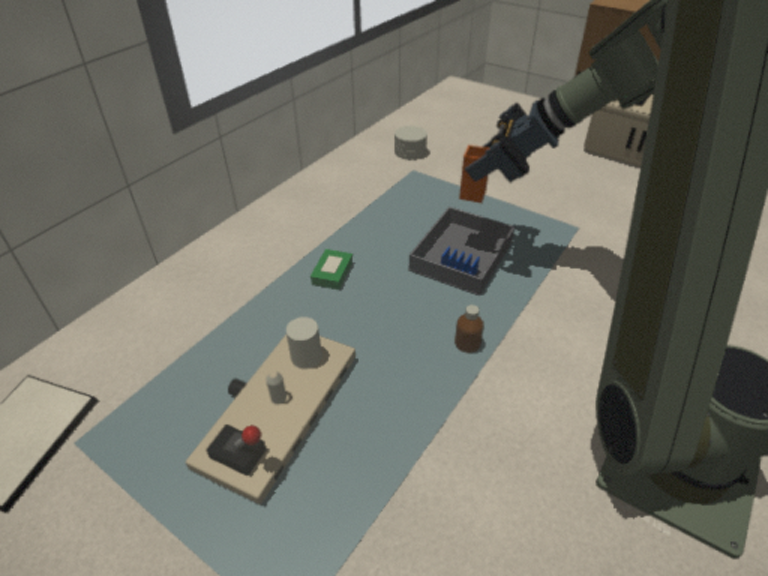

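```bash
for i in 1; do python3 -m creep '{"offset":[[0.0075,-0.022,0.0058],[0.0075,-0.022,0.0058],[0.0075,-0.022,0.0058],[0.0075,-0.022,0.0058]],"rotation":[[0,-7.5,0],[0,-7.5,0],[0,-7.5,0],[0,-7.5,0]]}'; done
python3 -m creep '{"offset":[[0.0075,-0.022,0.0058],[0.0075,-0.022,0.0058],[0.0075,-0.022,0.0058],[0.0075,-0.022,0.0058]],"rotation":[[0,-7.5,0],[0,-7.5,0],[0,-7.5,0],[0,-7.5,0]]}'
python3 -m creep '{"offset":[[0.0075,-0.022,0.0058],[0.0075,-0.022,0.0058],[0.0075,-0.022,0.0058],[0.0075,-0.022,0.0058]],"rotation":[[0,-7.5,0],[0,-7.5,0],[0,-7.5,0],[0,-7.5,0]]}'
python3 -m creep '{"offset":[[0,0,0]],"rotation":[[0,0,0]]}'
python3 - <<'E'
from h import *
im,p=snap('side','s3.png')
im,p=snap('wrist','w3.png')
plan(np.array([560,-20,29]),Rt(-45,16.2),8)
E
```

```text
time_s: 4.3
ee_pos: [547.8, -203.4, 185.7]
ee_rot: [179.8, -14.9, 16.2]
force: [1.3, 1.2, -2.4]
gripper_width: 48.2
time_s: 4.8
ee_pos: [554.0, -110.2, 164.4]
ee_rot: [179.8, 15.1, 16.1]
force: [0.4, -0.2, -1.9]
gripper_width: 48.3
time_s: 5.3
ee_pos: [545.8, -21.3, 129.9]
ee_rot: [179.7, 45.1, 16.0]
force: [-0.7, 0.0, -2.6]
gripper_width: 48.0
time_s: 5.42
ee_pos: [545.4, -20.4, 126.6]
ee_rot: [179.9, 45.2, 16.3]
force: [-0.5, -0.5, -1.5]
gripper_width: 47.9
t 5.525 tcp [545.7 -22.5 130.2] rot [179.7  44.9  16. ] w 48.0 F [-0.   0.6 -1.6] q [  2.4  43.6  71.8 -10.3 108.4  77. ]
N 8 off_m [0.0102 0.0002 0.01  ] rot [ 0.02 -0.02 -0.02]
```

View pics/s3.png

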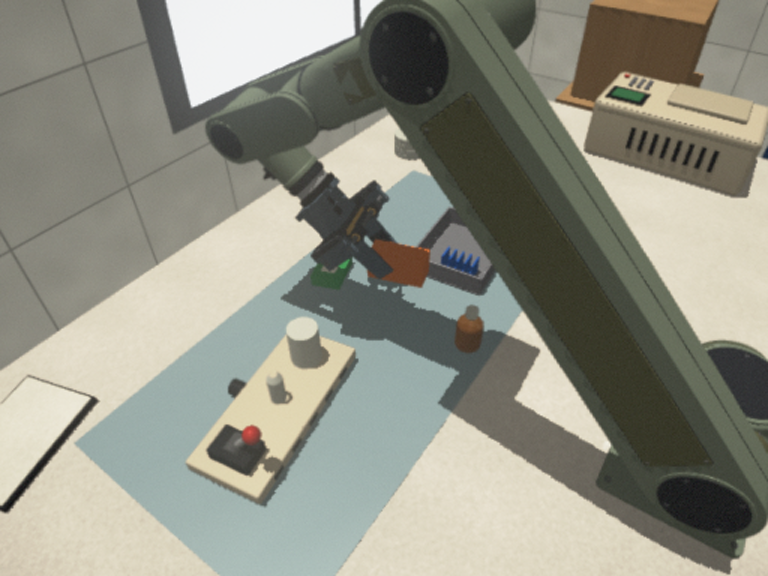

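View pics/w3.png

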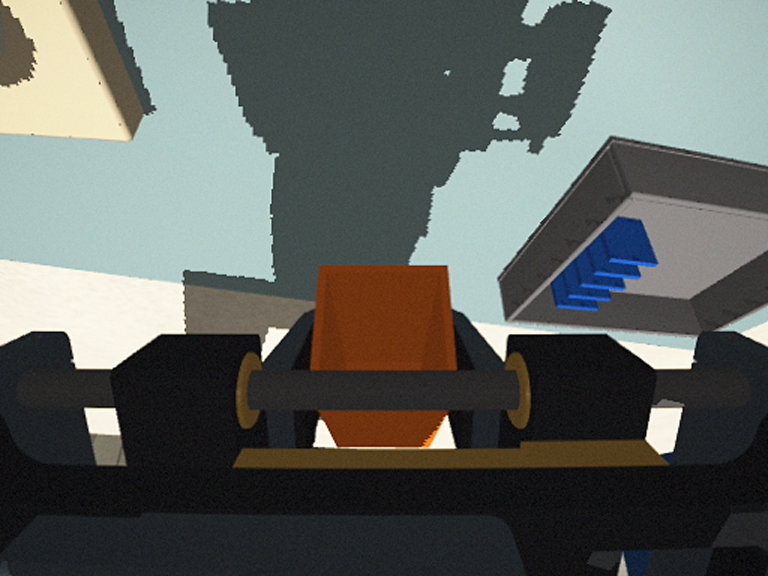

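The jar is level with its mouth toward the gripper, and the rim sits at the same pixels as before, so it hasn't slipped. Lowering.

```bash
python3 -m creep '{"offset":[[0.013,0,0.013],[0.013,0,0.013],[0.013,0,0.013],[0.013,0,0.013],[0.013,0,0.013]],"rotation":[[0,0,0],[0,0,0],[0,0,0],[0,0,0],[0,0,0]]}'
python3 -m creep '{"offset":[[0.005,0,0.005],[0.003,0,0.003],[0.002,0,0.002],[0.001,0,0.001],[0,0,0]],"rotation":[[0,0,0],[0,0,0],[0,0,0],[0,0,0],[0,0,0]]}'
python3 - <<'E'
from h import *
s=env.state();print(s['ee_pos'],s['force'],s['ee_rot'],s['torque'])
im,p=snap('side','s4.png')
cv2.imwrite('pics/s4c.png',cv2.resize(im[100:230,180:350,::-1],None,fx=4.5,fy=4.5,interpolation=2))
E
```

```text
time_s: 6.15
ee_pos: [546.1, -22.9, 37.6]
ee_rot: [179.7, 44.8, 15.9]
force: [-0.2, 0.2, -1.9]
gripper_width: 48.1
time_s: 6.78
ee_pos: [546.5, -22.8, 23.8]
ee_rot: [179.7, 44.8, 15.9]
force: [0.5, -0.1, -1.2]
gripper_width: 47.9
[546.45880862 -22.81067948  23.77824202] [ 0.50575081 -0.12466353 -1.20192622] [179.67130996  44.76812514  15.89942681] [ 0.20412312 -0.71506485  0.04244899]
```

View pics/s4c.png

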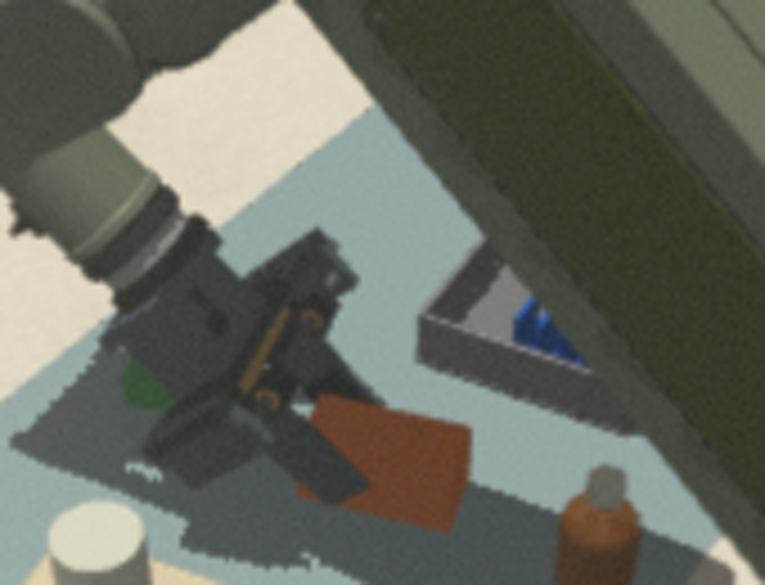

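```bash
python3 -m creep '{"offset":[[0.0015,0,0.0015],[0.001,0,0.001],[0.001,0,0.001],[0,0,0]],"rotation":[[0,0,0],[0,0,0],[0,0,0],[0,0,0]]}'
python3 -m creep '{"offset":[[0.0007,0,0.0007],[0,0,0]],"rotation":[[0,0,0],[0,0,0]]}'
```

```text
time_s: 7.32
ee_pos: [546.3, -22.9, 18.4]
ee_rot: [179.7, 44.8, 15.9]
force: [-0.1, -0.2, -1.4]
gripper_width: 47.9
time_s: 7.58
ee_pos: [546.4, -22.9, 18.0]
ee_rot: [179.7, 44.8, 15.9]
force: [0.7, -0.2, 0.4]
gripper_width: 47.9
```

```bash
python3 -m creep '{"offset":[[0.0005,0,0.0005],[0,0,0]],"rotation":[[0,0,0],[0,0,0]]}'
python3 -m creep '{"offset":[[0.0005,0,0.0005],[0,0,0]],"rotation":[[0,0,0],[0,0,0]]}'
```

```text
time_s: 7.82
ee_pos: [546.4, -22.8, 17.9]
ee_rot: [179.7, 44.8, 15.9]
force: [2.2, 0.8, 5.3]
gripper_width: 47.9
time_s: 8.07
ee_pos: [546.4, -22.9, 17.8]
ee_rot: [179.7, 44.8, 15.9]
force: [3.1, 0.2, 8.6]
gripper_width: 48.0
```

Contact is building at G z = 31 mm, which matches the 24 mm half-width plus the ~6–7 mm grasp offset. Releasing and backing out.

```bash
python3 -m creep '{"offset":[[0,0,0],[0,0,0],[0,0,0],[0,0,0]],"rotation":[[0,0,0],[0,0,0],[0,0,0],[0,0,0]]}' 0 25
python3 -m creep '{"offset":[[0,0,-0.01],[0,0,-0.02],[0,0,-0.03],[0,0,-0.03],[0,0,-0.03]],"rotation":[[0,0,0],[0,0,0],[0,0,0],[0,0,0],[0,0,0]]}'
python3 - <<'E'
from h import *
s=env.state();print(s['ee_pos'],s['force'],s['ee_rot'],s['gripper_width'],s['qpos'])
im,p=snap('wrist','w5.png')
im,p=snap('side','s5.png')
E
```

```text
time_s: 8.57
ee_pos: [546.3, -22.9, 15.9]
ee_rot: [179.7, 44.8, 15.9]
force: [0.5, -0.3, -0.2]
gripper_width: 85.7
time_s: 9.2
ee_pos: [628.5, 1.3, 102.5]
ee_rot: [179.7, 44.7, 15.9]
force: [0.2, -0.0, -0.8]
gripper_width: 91.3
[628.45376004   1.29981613 102.52212419] [ 0.23978924 -0.00975665 -0.84026144] [179.67421944  44.74682115  15.9020632 ] 91.28443157169443 [  3.77013786  52.73202103  55.99491008  -9.75169598 115.00229363
  77.1574511 ]
```

View pics/w5.png

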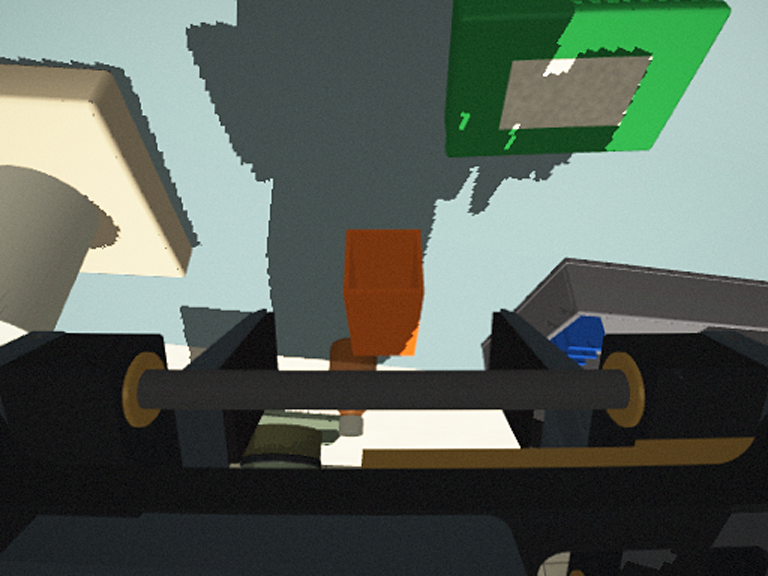

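View pics/s5.png

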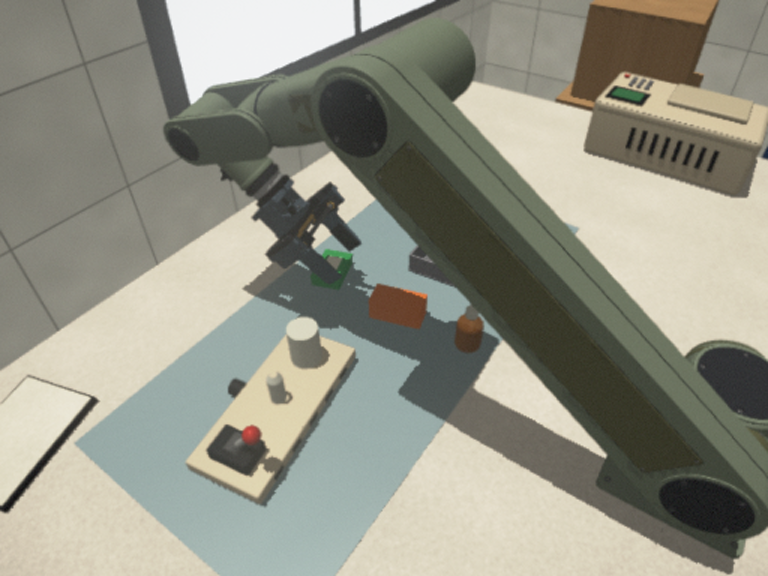

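The jar lies on its side on the bench with its mouth toward +v. Its expected centre is (534,-26,24). Swinging to the other tilt for the regrasp.

```bash
python3 - <<'E'
from h import *
R=Rt(40,15.9); d=R.apply([0,0,1])
plan(np.array([542,-24,30])-110*d,R,10)
E
```

```text
t 9.3 tcp [630.1   1.6 103.2] rot [179.6  44.4  15.9] w 91.1 F [ 0.4 -0.6 -0.2] q [  3.8  52.7  55.8  -9.8 114.9  77.2]
N 10 off_m [-0.0163  0.      0.0022] rot [0.03 8.44 0.03]
```

```bash
python3 -m creep '{"offset":[[-0.0163,0,0.0022],[-0.0163,0,0.0022],[-0.0163,0,0.0022],[-0.0163,0,0.0022],[-0.0163,0,0.0022]],"rotation":[[0,8.44,0],[0,8.44,0],[0,8.44,0],[0,8.44,0],[0,8.44,0]]}'
python3 -m creep '{"offset":[[-0.0163,0,0.0022],[-0.0163,0,0.0022],[-0.0163,0,0.0022],[-0.0163,0,0.0022],[-0.0163,0,0.0022]],"rotation":[[0,8.44,0],[0,8.44,0],[0,8.44,0],[0,8.44,0],[0,8.44,0]]}'
python3 -m creep '{"offset":[[0,0,0]],"rotation":[[0,0,0]]}'
python3 - <<'E'
from h import *
R=Rt(40,15.9); d=R.apply([0,0,1])
plan(np.array([542,-24,30]),R,5)
im,p=snap('wrist','w6.png'); np.save('w6.npy',im); 
import pickle; pickle.dump(p,open('w6.pkl','wb'))
E
```

```text
time_s: 9.93
ee_pos: [553.8, -20.1, 129.5]
ee_rot: [179.7, 2.3, 16.1]
force: [-0.0, -0.5, -0.2]
gripper_width: 91.1
time_s: 10.55
ee_pos: [495.8, -22.7, 108.6]
ee_rot: [-177.7, -30.9, 16.6]
force: [-0.7, 1.7, -0.1]
gripper_width: 91.7
time_s: 10.68
ee_pos: [495.5, -22.8, 107.8]
ee_rot: [-177.6, -30.7, 16.4]
force: [0.1, -0.0, -0.1]
gripper_width: 91.1
t 10.675 tcp [495.5 -22.8 107.8] rot [-177.6  -30.7   16.4] w 91.1 F [ 0.1 -0.  -0.1] q [-16.1   8.6 129.9  49.5  24.   14. ]
N 5 off_m [-0.0011  0.0034  0.0215] rot [-0.54  1.87  0.05]
```

View pics/w6.png

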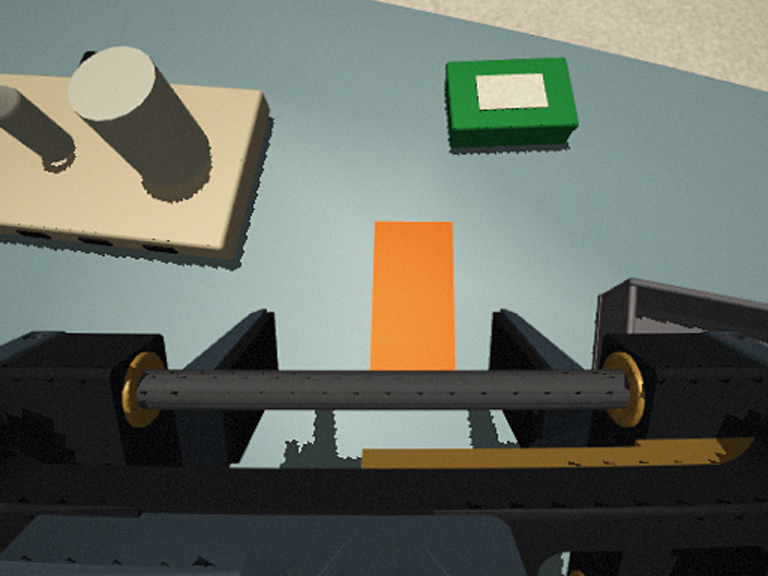

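The wrist view shows the jar's orange top face, with the mouth-end corners at (375,222) and (453,222). Checking those.

```bash
python3 - <<'E'
from h import *
import pickle; p=pickle.load(open('w6.pkl','rb'))
a,b=[atz(p,(np.array(u)+.5)/1.5-.5,48) for u in((374.5,221.5),(453,221.5))]
print(a,b,np.linalg.norm(a-b),'mouth mid',(a+b)/2,'az',np.degrees(np.arctan2(*(a-b)[[1,0]]))-90,'centre est',(a+b)/2-50*V)
plan(np.array([542,-24,30])-75*Rt(40).apply([0,0,1]),Rt(40),5)
E
```

```text
[575.98243866  11.67408134  48.        ] [589.90383398 -34.69597441  48.        ] 48.414742772540535 mouth mid [582.94313632 -11.51094653  48.        ] az 16.711008649709996 centre est [534.85607084 -25.20890747  48.        ]
t 10.725 tcp [497.1 -23.1 108.7] rot [-177.7  -30.7   16.5] w 91.2 F [0.2 0.8 0.4] q [-16.    8.6 129.8  49.4  24.   14.1]
N 5 off_m [-0.0029  0.0028  0.0066] rot [-0.53  1.85  0.07]
```

Measured width is 48.4 and the centre agrees within 1 mm. Aligning, then moving in.

```bash
python3 -m creep '{"offset":[[-0.003,0.0028,0.0066],[-0.003,0.0028,0.0066],[-0.003,0.0028,0.0066],[-0.003,0.0028,0.0066],[-0.003,0.0028,0.0066]],"rotation":[[-0.53,1.85,0.1],[-0.53,1.85,0.1],[-0.53,1.85,0.1],[-0.53,1.85,0.1],[-0.53,1.85,0.1]]}'
python3 -m creep '{"offset":[[0,0,0]],"rotation":[[0,0,0]]}'
python3 - <<'E'
from h import *
plan(np.array([542.7,-23.3,30]),Rt(40,16.2),5)
E
```

```text
time_s: 11.35
ee_pos: [509.4, -33.5, 73.6]
ee_rot: [180.0, -40.2, 15.9]
force: [0.3, 0.1, 0.9]
gripper_width: 91.2
time_s: 11.48
ee_pos: [508.3, -33.3, 72.7]
ee_rot: [-179.8, -40.0, 15.7]
force: [0.5, 0.1, 0.1]
gripper_width: 91.3
t 11.475 tcp [508.3 -33.3  72.7] rot [-179.8  -40.    15.7] w 91.3 F [0.5 0.1 0.1] q [-19.3  14.5 138.6 108.1  23.  -47.8]
N 5 off_m [ 0.     -0.      0.0149] rot [ 0.02 -0.   -0.07]
```

```bash
python3 -m creep '{"offset":[[0,0,0.018],[0,0,0.02],[0,0,0.018],[0,0,0.012],[0,0,0.0065]],"rotation":[[0,0,0],[0,0,0],[0,0,0],[0,0,0],[0,0,0]]}'
python3 -m creep '{"offset":[[0,0,0]],"rotation":[[0,0,0]]}'
python3 - <<'E'
from h import *
plan(np.array([542.7,-23.3,30]),Rt(40,16.2),1)
im,p=snap('wrist','w7.png')
E
```

```text
time_s: 12.1
ee_pos: [555.7, -19.8, 16.6]
ee_rot: [-179.9, -40.2, 15.9]
force: [0.3, -0.5, 0.9]
gripper_width: 91.4
time_s: 12.22
ee_pos: [554.9, -20.1, 16.5]
ee_rot: [-179.9, -40.1, 15.9]
force: [0.3, -0.1, 0.7]
gripper_width: 91.4
t 12.225 tcp [554.9 -20.1  16.5] rot [-179.9  -40.1   15.9] w 91.4 F [ 0.3 -0.1  0.7] q [-14.8  24.9 136.9 131.   25.9 -68.4]
N 1 off_m [-0.001  -0.0003  0.0003] rot [ 0.14 -0.13 -0.24]
```

View pics/w7.png

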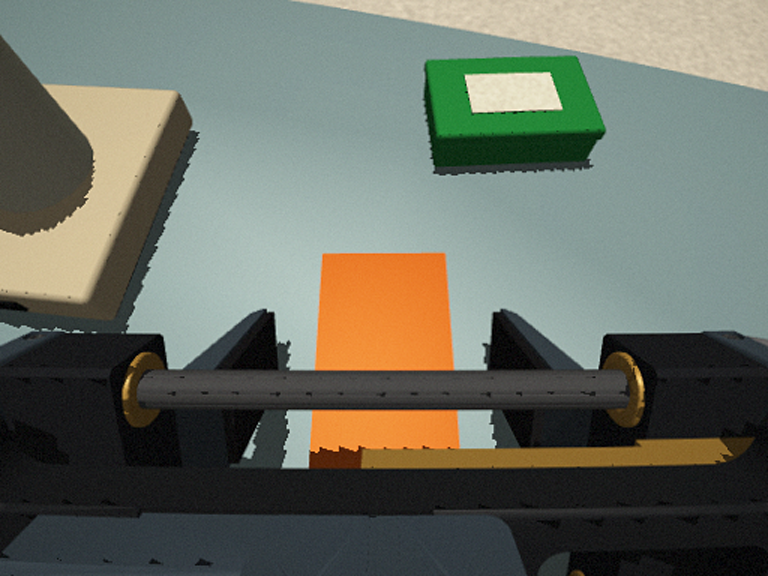

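The jar is centred between the fingers, edges at 318 and 448. Closing, then a small lift.

```bash
python3 -m creep '{"offset":[[0,0,0],[0,0,0],[0,0,0],[0,0,0],[0,0,0]],"rotation":[[0,0,0],[0,0,0],[0,0,0],[0,0,0],[0,0,0]]}' 0.7 30
python3 -m creep '{"offset":[[0,0,0],[0,0,0],[0,0,0]],"rotation":[[0,0,0],[0,0,0],[0,0,0]]}'
python3 - <<'E'
from h import *
s=env.state(); R0=Ro.from_euler('xyz',s['ee_rot'],degrees=True); print('G',s['ee_pos']-R0.apply([0,0,18.8]), s['force'])
print('up 20mm in tool', R0.inv().apply([0,0,20]))
E
```

```text
time_s: 12.9
ee_pos: [554.3, -20.6, 16.3]
ee_rot: [-180.0, -40.1, 15.8]
force: [-0.8, 0.3, 1.2]
gripper_width: 47.6
time_s: 13.28
ee_pos: [554.3, -20.6, 16.3]
ee_rot: [-180.0, -40.1, 15.8]
force: [-1.0, -1.1, 2.2]
gripper_width: 47.8
G [542.66384228 -23.93339294  30.70889526] [-1.01828088 -1.11227083  2.20116352]
up 20mm in tool [ 1.28845220e+01 -8.92341545e-03 -1.52966994e+01]
```

```bash
python3 -m creep '{"offset":[[0.004,0,-0.0047],[0.013,0,-0.0153],[0.0193,0,-0.023],[0.0193,0,-0.023],[0.0193,0,-0.023]],"rotation":[[0,0,0],[0,0,0],[0,0,0],[0,0,0],[0,0,0]]}'
python3 -m creep '{"offset":[[0,0,0]],"rotation":[[0,0,0]]}'
python3 - <<'E'
from h import *
im,p=snap('wrist','w8.png')
im,p=snap('side','s8.png')
plan(np.array([571.4,259,72+110])+6.7*V,Rt(-50,15.9),14)
E
```

```text
time_s: 13.9
ee_pos: [553.9, -20.1, 129.9]
ee_rot: [-179.9, -40.1, 15.9]
force: [0.5, 0.2, -1.5]
gripper_width: 47.8
time_s: 14.02
ee_pos: [555.4, -20.4, 131.4]
ee_rot: [179.9, -40.4, 16.1]
force: [-0.5, -0.4, -2.8]
gripper_width: 47.6
t 14.125 tcp [553.9 -19.9 128.4] rot [-179.9  -40.1   15.8] w 48.4 F [ 0.2 -0.1 -2.6] q [-14.8  10.5 129.8  79.2  19.7 -13. ]
N 14 off_m [ 0.0067 -0.0188 -0.0035] rot [-0.01 -6.44  0.  ]
```

View pics/w8.png

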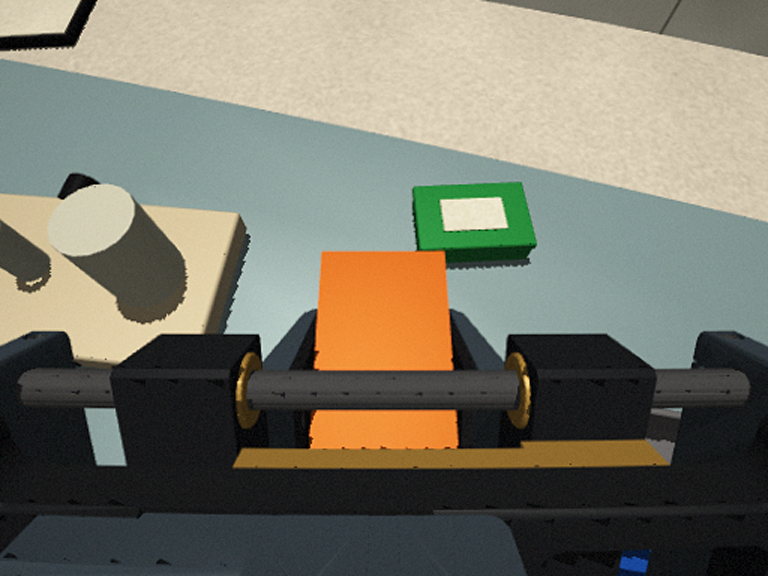

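View pics/s8.png

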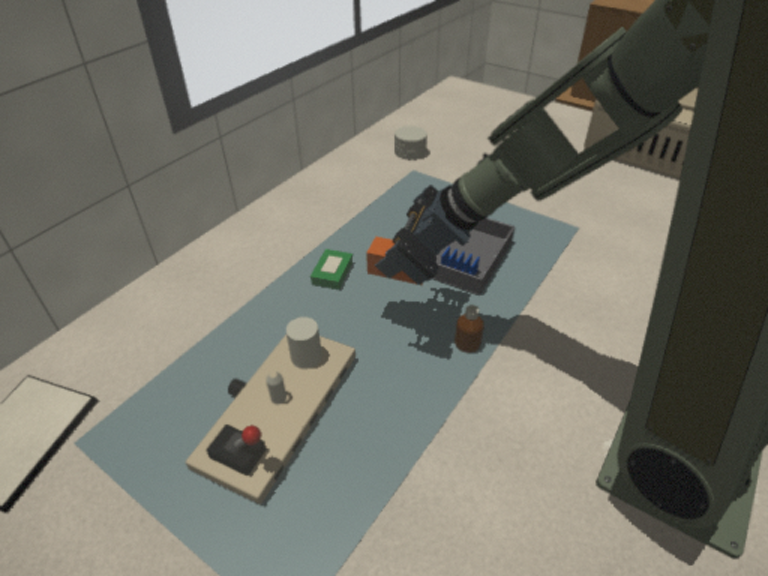

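Held firmly. Raising while turning back through vertical, gently because of the wrist singularity.

```bash
python3 - <<'E'
from h import *
plan(np.array([560,0,215]),Rt(0,15.9),9)
E
```

```text
t 14.125 tcp [553.9 -19.9 128.4] rot [-179.9  -40.1   15.8] w 48.4 F [ 0.2 -0.1 -2.6] q [-14.8  10.5 129.8  79.2  19.7 -13. ]
N 9 off_m [ 0.0041 -0.0019 -0.0066] rot [-0.01 -4.46 -0.  ]
```

```bash
python3 -m creep '{"offset":[[0.004,-0.002,-0.0066],[0.004,-0.002,-0.0066],[0.004,-0.002,-0.0066],[0.004,-0.002,-0.0066],[0.004,-0.002,-0.0066]],"rotation":[[0,-4.4,0],[0,-4.4,0],[0,-4.4,0],[0,-4.4,0],[0,-4.4,0]]}'
python3 -m creep '{"offset":[[0.004,-0.002,-0.0066],[0.004,-0.002,-0.0066],[0.004,-0.002,-0.0066],[0.004,-0.002,-0.0066]],"rotation":[[0,-4.4,0],[0,-4.4,0],[0,-4.4,0],[0,-4.4,0]]}'
python3 - <<'E'
from h import *
plan(np.array([571.4,259,72+115])+6.7*V,Rt(-50,15.9),12)
E
```

```text
time_s: 14.75
ee_pos: [549.9, -6.1, 159.1]
ee_rot: [-178.9, -21.5, 16.2]
force: [0.0, 1.0, -1.4]
gripper_width: 47.8
time_s: 15.25
ee_pos: [556.2, 4.0, 188.7]
ee_rot: [-178.9, -4.0, 16.6]
force: [-0.8, 0.6, -2.3]
gripper_width: 47.9
t 15.25 tcp [556.2   4.  188.7] rot [-178.9   -4.    16.6] w 47.9 F [-0.8  0.6 -2.3] q [-2.2 15.9 97.1  2.6 63.7 70. ]
N 12 off_m [ 0.0068 -0.02   -0.0011] rot [-0.06 -4.5   0.1 ]
```

```bash
python3 -m creep '{"offset":[[0.0068,-0.02,-0.0011],[0.0068,-0.02,-0.0011],[0.0068,-0.02,-0.0011],[0.0068,-0.02,-0.0011]],"rotation":[[-0.1,-4.5,0.1],[-0.1,-4.5,0.1],[-0.1,-4.5,0.1],[0,-4.5,0.1]]}'
python3 -m creep '{"offset":[[0.0068,-0.02,-0.0011],[0.0068,-0.02,-0.0011],[0.0068,-0.02,-0.0011],[0.0068,-0.02,-0.0011]],"rotation":[[-0.1,-4.5,0.1],[-0.1,-4.5,0.1],[-0.1,-4.5,0.1],[0,-4.5,0.1]]}'
python3 -m creep '{"offset":[[0.0068,-0.02,-0.0011],[0.0068,-0.02,-0.0011],[0.0068,-0.02,-0.0011],[0.0068,-0.02,-0.0011]],"rotation":[[-0.1,-4.5,0.1],[-0.1,-4.5,0.1],[-0.1,-4.5,0.1],[0,-4.5,0.1]]}'
python3 -m creep '{"offset":[[0,0,0]],"rotation":[[0,0,0]]}'
python3 - <<'E'
from h import *
im,p=snap('wrist','w9.png')
im,p=snap('side','s9.png'); np.save('s9.npy',im)
im,p=snap('top','t9.png'); np.save('t9.npy',im)
plan(np.array([571.4,259,72])+6.7*V,Rt(-50,15.9),10)
E
```

```text
time_s: 15.75
ee_pos: [559.8, 89.0, 192.8]
ee_rot: [-179.2, 14.0, 16.6]
force: [-0.4, 0.3, -1.3]
gripper_width: 47.8
time_s: 16.25
ee_pos: [563.7, 173.3, 187.7]
ee_rot: [-179.5, 32.1, 16.3]
force: [0.8, 0.4, -1.3]
gripper_width: 47.9
time_s: 16.75
ee_pos: [564.9, 256.5, 173.8]
ee_rot: [179.9, 50.1, 15.9]
force: [-0.2, 0.6, -1.8]
gripper_width: 48.0
time_s: 16.88
ee_pos: [564.8, 256.6, 171.2]
ee_rot: [179.7, 50.1, 15.8]
force: [0.6, -0.3, -1.8]
gripper_width: 48.1
t 17.025 tcp [565.3 254.5 176.3] rot [179.5  49.7  15.5] w 48.1 F [-0.  -0.6 -1.6] q [ 21.1  52.6  48.7   4.9 128.2  96.6]
N 10 off_m [ 0.0089 -0.0003  0.0076] rot [ 0.02 -0.03 -0.03]
```

View pics/w9.png

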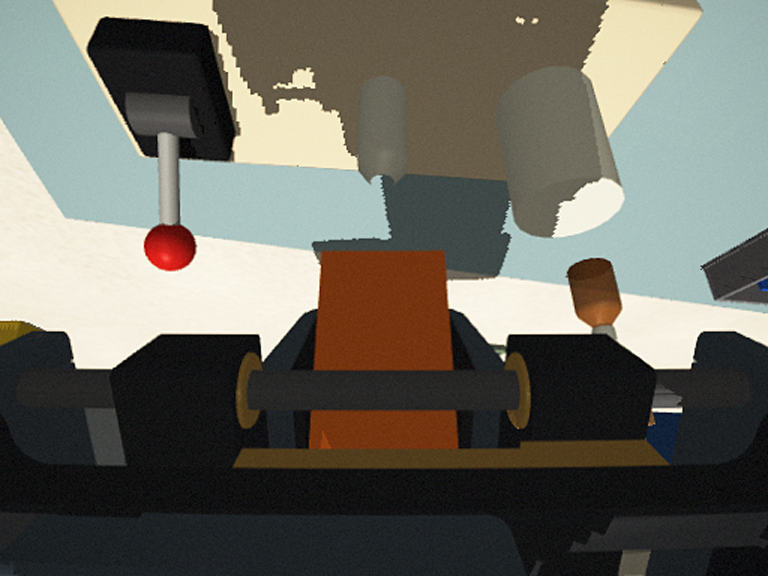

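View pics/s9.png

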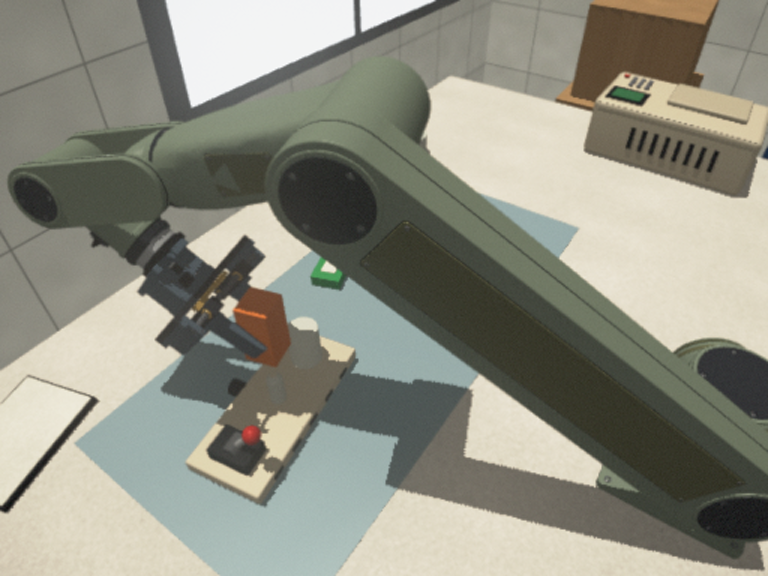

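View pics/t9.png

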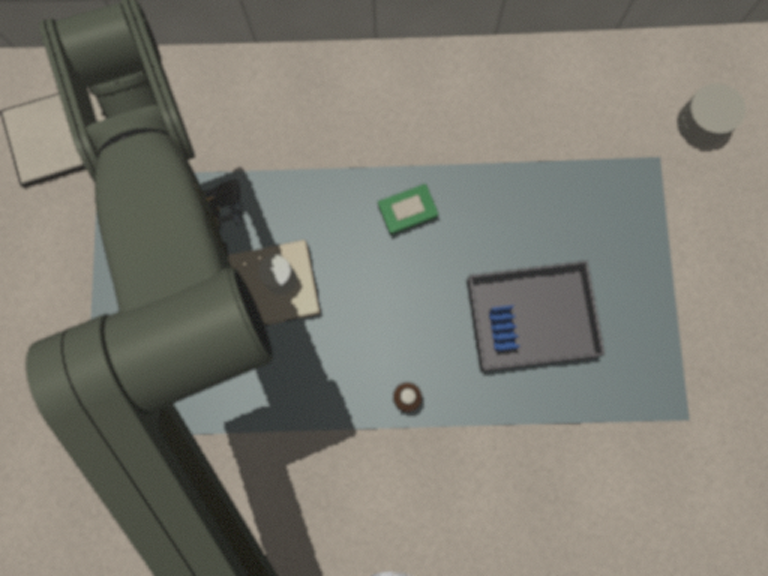

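```bash
python3 - <<'E'
from h import *
im=cv2.imread('pics/w9.png'); p=camera_params('wrist')
def loc(a,b,z,q=(570.5,264,np.radians(9.87))):
    c,s=np.cos(q[2]),np.sin(q[2]); return [q[0]+c*a-s*b,q[1]+s*a+c*b,z]
def ring(x,y,r,z,col):
    pts=[loc(x+r*np.cos(t),y+r*np.sin(t),z) for t in np.linspace(0,6.28,40)]
    cv2.polylines(im,[np.int32((proj(p,pts)+.5)*1.5)],True,col,1)
ring(0,-5,13,30,(0,0,255)); ring(0,-5,13,80,(0,0,255)); ring(0,-5,6,90,(0,255,0)); ring(0,-95,27,30,(255,0,0)); ring(0,-95,27,102,(255,0,0))
c=[loc(a,b,30) for a,b in[(65,150),(65,-150),(-65,-150),(-65,150)]]
cv2.polylines(im,[np.int32((proj(p,c)+.5)*1.5)],True,(255,0,255),1)
for th in (0,.1,.2,.3):
    a=.7-th; ring(-70*np.sin(a),105,1.5,52+70*np.cos(a),(255,255,0)); 
cv2.imwrite('pics/w9o.png',im)
E
```

```text
(no output)
```

View pics/w9o.png

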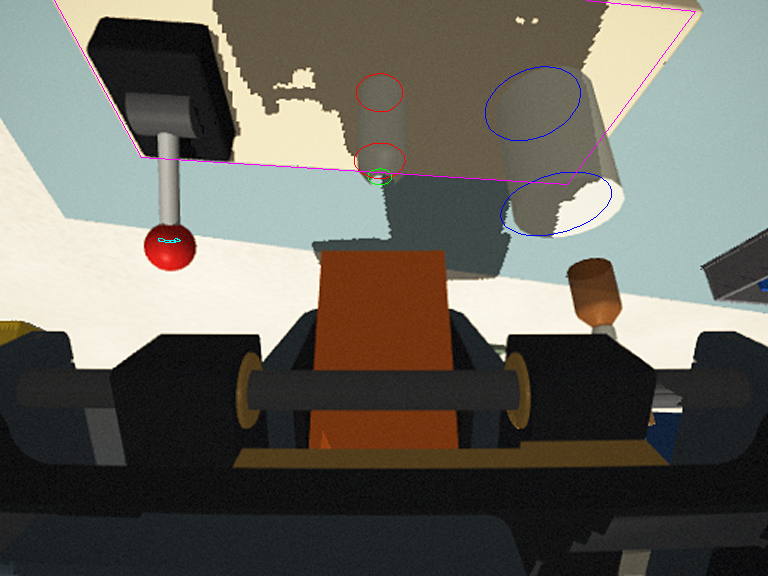

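The overlaid model matches the peg within about 1 mm, and its 0-angle knob position falls on the knob. Descending to just above the tip.

```bash
python3 -m creep '{"offset":[[0.006,0,0.005],[0.008,0,0.0067],[0.008,0,0.0067],[0.002,0,0.0017],[0,0,0]],"rotation":[[0,0,0],[0,0,0],[0,0,0],[0,0,0],[0,0,0]]}'
python3 - <<'E'
from h import *
plan(np.array([571.4,258.5,72])+6.7*V,Rt(-50,15.9),1)
im,p=snap('side','s10.png'); 
cv2.imwrite('pics/s10c.png',cv2.resize(im[180:330,110:260,::-1],None,fx=4,fy=4,interpolation=2))
im,p=snap('wrist','w10.png');
plan(np.array([571.4,258.5,72])+6.7*V,Rt(-50,15.9),1)
E
```

```text
time_s: 17.65
ee_pos: [565.6, 254.7, 145.1]
ee_rot: [179.4, 49.7, 15.4]
force: [-0.2, -0.2, -1.9]
gripper_width: 48.0
t 17.65 tcp [565.6 254.7 145.1] rot [179.4  49.7  15.4] w 48.0 F [-0.2 -0.2 -1.9] q [ 21.1  53.7  50.7   4.6 125.1  96.4]
N 1 off_m [ 0.0643 -0.0027  0.0559] rot [ 0.22 -0.29 -0.34]
t 17.75 tcp [565.8 254.8 145.6] rot [179.4  49.6  15.4] w 48.0 F [ 0.   0.2 -2.2] q [ 21.1  53.7  50.7   4.6 125.1  96.4]
N 1 off_m [ 0.0645 -0.0026  0.0565] rot [ 0.22 -0.35 -0.33]
```

View pics/s10c.png

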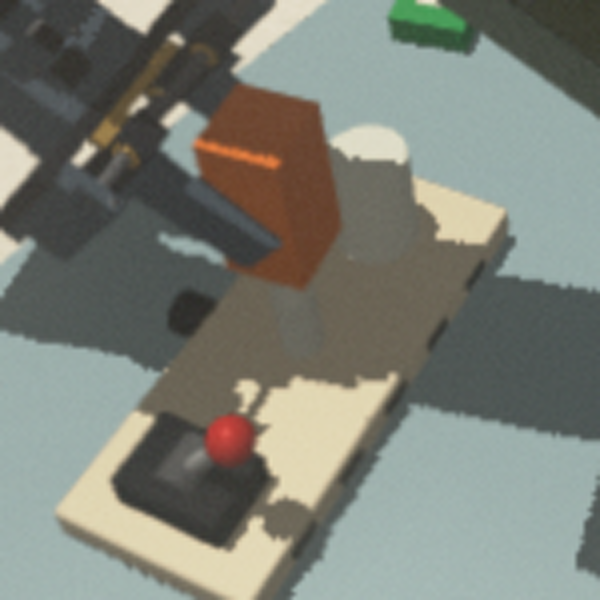

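View pics/w10.png

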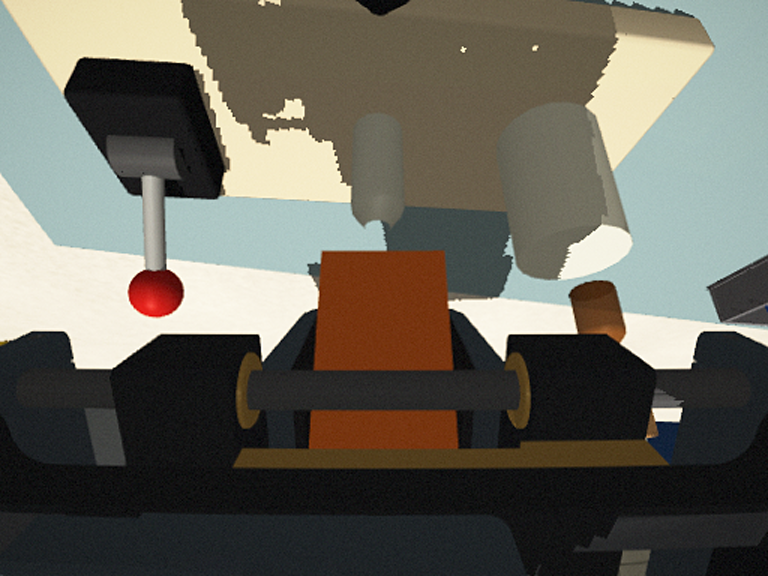

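The wrist view puts the peg centre at x=377 against the jar centre at 383, so the jar needs ~3 mm toward -tool-y. The pose numbers give the same 2.6 mm. Correcting that and descending.

```bash
python3 -m creep '{"offset":[[0,-0.0026,0],[0.0038,0,0.0032],[0.0057,0,0.0048],[0.0057,0,0.0048],[0,0,0]],"rotation":[[0.2,-0.3,-0.3],[0,0,0],[0,0,0],[0,0,0],[0,0,0]]}'
python3 -m creep '{"offset":[[0.0057,0,0.0048],[0.0057,0,0.0048],[0.0057,0,0.0048],[0,0,0]],"rotation":[[0,0,0],[0,0,0],[0,0,0],[0,0,0]]}'
python3 - <<'E'
from h import *
plan(np.array([571.4,258.5,72])+6.7*V,Rt(-50,15.9),1)
E
```

```text
time_s: 18.38
ee_pos: [564.7, 257.0, 124.5]
ee_rot: [179.9, 50.1, 15.8]
force: [0.6, -0.3, -2.1]
gripper_width: 48.0
time_s: 18.88
ee_pos: [564.7, 257.0, 102.3]
ee_rot: [179.9, 50.1, 15.8]
force: [0.0, -1.0, -1.0]
gripper_width: 48.0
t 18.875 tcp [564.7 257.  102.3] rot [179.9  50.1  15.8] w 48.0 F [ 0. -1. -1.] q [ 21.2  55.6  52.9   4.7 121.3  95.9]
N 1 off_m [0.032  0.0004 0.0278] rot [ 0.02  0.07 -0.05]
```

```bash
python3 -m creep '{"offset":[[0.0057,0,0.0048],[0.0057,0,0.0048],[0.0057,0,0.0048],[0.0057,0,0.0048],[0,0,0]],"rotation":[[0,0,0],[0,0,0],[0,0,0],[0,0,0],[0,0,0]]}'
python3 -m creep '{"offset":[[0.0038,0,0.0032],[0.0023,0,0.0019],[0,0,0]],"rotation":[[0,0,0],[0,0,0],[0,0,0]]}'
python3 -m creep '{"offset":[[0.0011,0,0.001],[0,0,0]],"rotation":[[0,0,0],[0,0,0]]}'
```

```text
time_s: 19.5
ee_pos: [564.6, 257.0, 72.5]
ee_rot: [179.9, 50.1, 15.8]
force: [-0.1, -0.4, -2.0]
gripper_width: 47.9
time_s: 19.88
ee_pos: [564.9, 257.1, 65.2]
ee_rot: [179.9, 50.0, 15.8]
force: [-0.5, 0.7, -1.5]
gripper_width: 47.9
time_s: 20.12
ee_pos: [564.9, 257.1, 63.9]
ee_rot: [179.9, 50.0, 15.8]
force: [-0.3, -0.1, -1.5]
gripper_width: 47.8
```

```bash
python3 -m creep '{"offset":[[0.0011,0,0.001],[0,0,0]],"rotation":[[0,0,0],[0,0,0]]}'
python3 -m creep '{"offset":[[0.0011,0,0.001],[0,0,0]],"rotation":[[0,0,0],[0,0,0]]}'
python3 -m creep '{"offset":[[0.0008,0,0.0006],[0,0,0]],"rotation":[[0,0,0],[0,0,0]]}'
```

```text
time_s: 20.38
ee_pos: [564.8, 257.1, 62.3]
ee_rot: [179.9, 50.0, 15.8]
force: [-0.3, 0.2, -2.4]
gripper_width: 47.4
time_s: 20.62
ee_pos: [564.7, 257.1, 60.8]
ee_rot: [179.9, 50.0, 15.8]
force: [-1.1, 0.4, -1.6]
gripper_width: 47.7
time_s: 20.88
ee_pos: [564.8, 257.1, 59.8]
ee_rot: [179.9, 50.0, 15.8]
force: [-0.1, 0.0, -1.7]
gripper_width: 47.8
```

```bash
python3 -m creep '{"offset":[[0.0006,0,0.0005],[0,0,0]],"rotation":[[0,0,0],[0,0,0]]}'
python3 -m creep '{"offset":[[0.0006,0,0.0005],[0,0,0]],"rotation":[[0,0,0],[0,0,0]]}'
python3 -m creep '{"offset":[[0.0006,0,0.0005],[0,0,0]],"rotation":[[0,0,0],[0,0,0]]}'
```

```text
time_s: 21.12
ee_pos: [564.9, 257.1, 59.5]
ee_rot: [179.9, 50.0, 15.8]
force: [0.3, 1.5, -0.6]
gripper_width: 48.0
time_s: 21.38
ee_pos: [564.8, 257.1, 59.4]
ee_rot: [179.9, 50.0, 15.8]
force: [0.5, 1.3, 4.7]
gripper_width: 47.9
time_s: 21.62
ee_pos: [564.9, 257.1, 59.4]
ee_rot: [179.9, 50.0, 15.8]
force: [1.6, 0.7, 7.5]
gripper_width: 47.8
```

Contact is at the expected height (59.4 against 59.9). Releasing with a limited opening because the beaker is close.

```bash
python3 -m creep '{"offset":[[0,0,0],[0,0,0],[0,0,0],[0,0,0]],"rotation":[[0,0,0],[0,0,0],[0,0,0],[0,0,0]]}' 0.3 25
python3 - <<'E'
from h import *
im,p=snap('wrist','w11.png');im,p=snap('side','s11.png'); 
cv2.imwrite('pics/s11c.png',cv2.resize(im[180:330,110:260,::-1],None,fx=4,fy=4,interpolation=2))
E
```

```text
time_s: 22.12
ee_pos: [564.8, 257.1, 57.3]
ee_rot: [179.9, 50.0, 15.8]
force: [-0.9, -0.6, 0.3]
gripper_width: 64.0
```

View pics/w11.png

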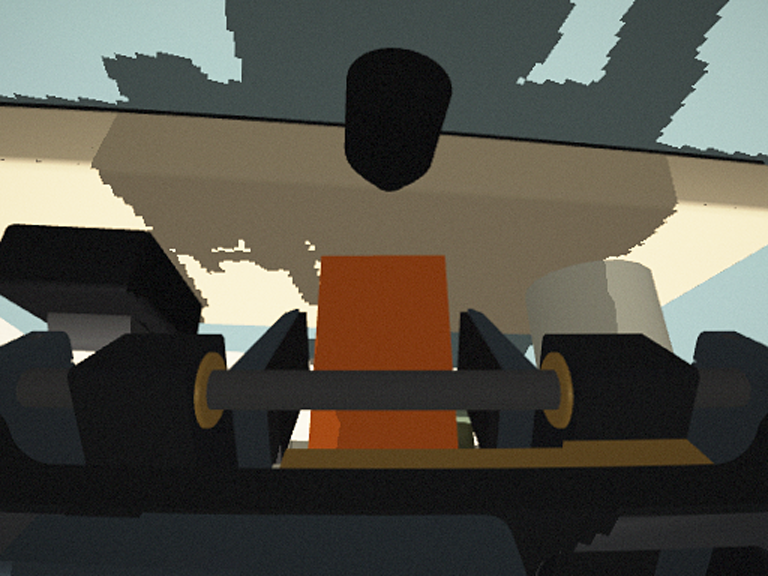

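View pics/s11c.png

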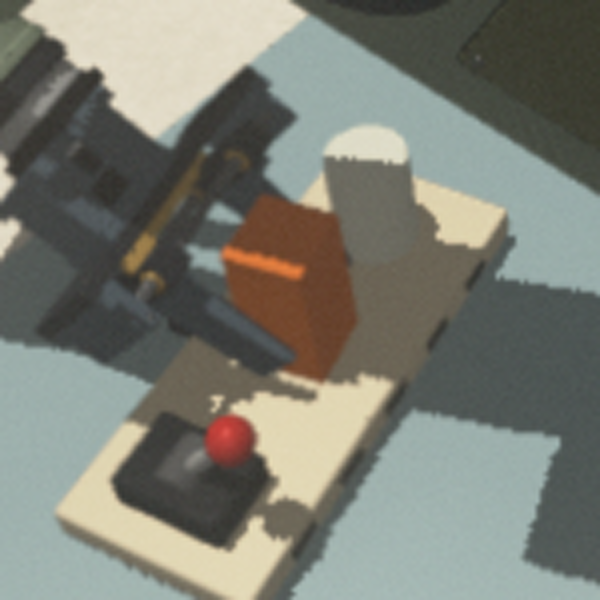

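The jar stands upright on the deck with both pads clear of it. Backing straight out along the tool.

```bash
python3 -m creep '{"offset":[[0,0,-0.01],[0,0,-0.02],[0,0,-0.03],[0,0,-0.03],[0,0,-0.03]],"rotation":[[0,0,0],[0,0,0],[0,0,0],[0,0,0],[0,0,0]]}'
python3 - <<'E'
from h import *
im,p=snap('wrist','w12.png');im,p=snap('side','s12.png'); np.save('s12.npy',im)
cv2.imwrite('pics/s12c.png',cv2.resize(im[180:330,110:260,::-1],None,fx=4,fy=4,interpolation=2))
s=env.state(); print(s['ee_pos'],s['qpos'],s['force'])
E
```

```text
time_s: 22.85
ee_pos: [653.8, 282.4, 136.4]
ee_rot: [179.9, 49.9, 15.8]
force: [0.8, 0.7, -0.5]
gripper_width: 63.5
[655.27909931 282.74815184 135.181317  ] [ 20.69427613  68.30116644  19.10547326   5.94593179 141.92818458
  97.82434807] [ 0.51102928  0.21178885 -0.54535745]
```

View pics/w12.png

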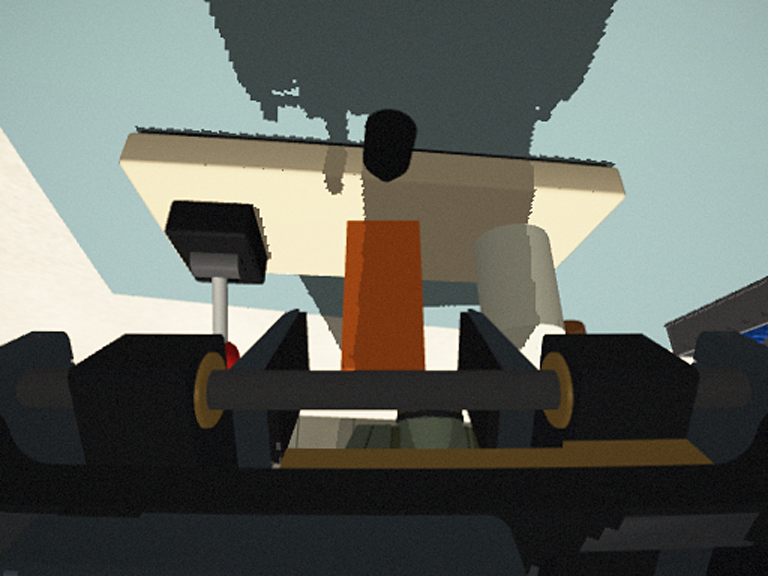

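View pics/s12c.png

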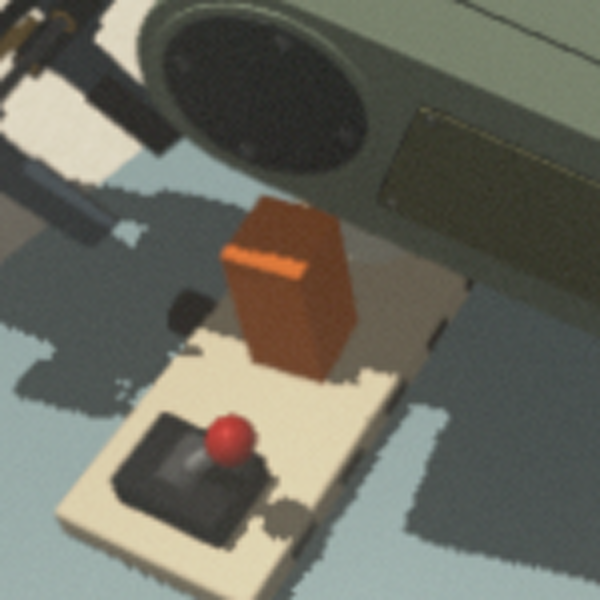

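The jar is resting flat over the peg. Next I'll estimate the lever angle from the first images and plan the knob grasp.

```bash
cat > lev.py <<'E'
from h import *
from scipy.optimize import least_squares
Q=(570.5,264,np.radians(9.87))
def loc(a,b,z,q=Q):
    c,s=np.cos(q[2]),np.sin(q[2]); return np.array([q[0]+c*a-s*b,q[1]+s*a+c*b,z])
def knob(im,p,prev=None):
    hsv=cv2.cvtColor(np.ascontiguousarray(im),cv2.COLOR_RGB2HSV)
    m=(((hsv[...,0]<5)|(hsv[...,0]>174))&(hsv[...,1]>150)&(hsv[...,2]>60)).astype(np.uint8)
    n,l,st,c=cv2.connectedComponentsWithStats(m); k=1+np.argmax(st[1:,4]); 
    return c[k],st[k]
def tip(th): return loc(-70*np.sin(.7-th),105,52+70*np.cos(.7-th))
E
python3 - <<'E'
from lev import *
for n in('top','side'):
    im=np.load(n+'0.npy'); p=camera_params(n); c,st=knob(im,p); print(n,c,st, 'model', [proj(p,tip(t))[0].round(1) for t in(0,.1,.2)])
im=np.load('s12.npy'); print(knob(im,p))
print('tip0',tip(0),'upright',tip(.7))
plan(tip(0)+[0,0,100],Rt(0,99.87),12)
E
```

```text
top [ 99.15789474 214.07894737] [ 96 211   8   7  38] model [array([100.5, 217. ]), array([ 99.6, 214.5]), array([ 98.7, 211.7])]
side [166.328125 288.578125] [162 285  10   9  64] model [array([170.3, 290.5]), array([167.6, 288.3]), array([164.8, 286.3])]
(array([166.47619048, 288.92857143]), array([162, 284,  10,  11,  84], dtype=int32))
tip0 [508.07381306 359.71599493 105.53895311] upright [552.50160616 367.44591736 122.        ]
t 22.95 tcp [655.3 282.7 135.2] rot [180.   49.6  15.9] w 64.2 F [ 0.5  0.2 -0.5] q [ 20.7  68.3  19.1   5.9 141.9  97.8]
N 12 off_m [-0.0032 -0.0158 -0.0014] rot [-3.01  3.35 -6.53]
```

Both cameras put the lever at about 0.12 rad. Moving up and clear of the jar first.

```bash
python3 - <<'E'
from lev import *
plan(np.array([600,365,240]),Rt(0,99.87),12)
E
```

```text
t 22.95 tcp [655.3 282.7 135.2] rot [180.   49.6  15.9] w 64.2 F [ 0.5  0.2 -0.5] q [ 20.7  68.3  19.1   5.9 141.9  97.8]
N 12 off_m [-0.     -0.01   -0.0071] rot [-3.01  3.35 -6.53]
```

```bash
python3 -m creep '{"offset":[[0,-0.01,-0.0071],[0,-0.01,-0.0071],[0,-0.01,-0.0071],[0,-0.01,-0.0071]],"rotation":[[-3.01,3.35,-6.53],[-3.01,3.35,-6.53],[-3.01,3.35,-6.53],[-3.01,3.35,-6.53]]}' 0.25
python3 -m creep '{"offset":[[0,-0.01,-0.0071],[0,-0.01,-0.0071],[0,-0.01,-0.0071],[0,-0.01,-0.0071]],"rotation":[[-3.01,3.35,-6.53],[-3.01,3.35,-6.53],[-3.01,3.35,-6.53],[-3.01,3.35,-6.53]]}'
python3 -m creep '{"offset":[[0,-0.01,-0.0071],[0,-0.01,-0.0071],[0,-0.01,-0.0071],[0,-0.01,-0.0071]],"rotation":[[-3.01,3.35,-6.53],[-3.01,3.35,-6.53],[-3.01,3.35,-6.53],[-3.01,3.35,-6.53]]}'
python3 - <<'E'
from lev import *
print(tip(.12)); plan(tip(.12)+[0,0,70],Rt(0,99.87),5)
E
```

```text
time_s: 23.45
ee_pos: [653.5, 325.2, 156.8]
ee_rot: [-169.5, 33.7, 49.5]
force: [-0.8, -0.2, 0.1]
gripper_width: 68.4
time_s: 23.95
ee_pos: [632.2, 355.7, 188.5]
ee_rot: [-170.8, 15.7, 75.2]
force: [-0.7, 0.3, 0.1]
gripper_width: 68.6
time_s: 24.45
ee_pos: [596.5, 364.1, 220.6]
ee_rot: [-179.6, -0.0, 100.2]
force: [0.5, -0.8, -0.2]
gripper_width: 68.6
[514.70771357 360.87021693 110.55238549]
t 24.45 tcp [596.5 364.1 220.6] rot [-179.6   -0.   100.2] w 68.6 F [ 0.5 -0.8 -0.2] q [30.4 29.8 70.2  0.2 80.3 20.2]
N 5 off_m [ 0.0022 -0.0162  0.0118] rot [-0.07 -0.01  0.06]
```

```bash
python3 -m creep '{"offset":[[0.0022,-0.0162,0.0118],[0.0022,-0.0162,0.0118],[0.0022,-0.0162,0.0118],[0.0022,-0.0162,0.0118],[0.0022,-0.0162,0.0118]],"rotation":[[0,0,0],[0,0,0],[0,0,0],[0,0,0],[0,0,0]]}'
python3 -m creep '{"offset":[[0,0,0]],"rotation":[[0,0,0]]}'
python3 - <<'E'
from lev import *
plan(tip(.12),Rt(0,99.87),5)
im,p=snap('wrist','w13.png'); print(knob(im,p), proj(p,tip(.12)),[ (atz(p,knob(im,p)[0],z)) for z in (105,111)])
im,p=snap('side','s13.png')
E
```

```text
time_s: 25.08
ee_pos: [514.1, 360.3, 161.4]
ee_rot: [-179.5, 0.1, 99.9]
force: [0.4, -0.4, -1.1]
gripper_width: 68.1
time_s: 25.2
ee_pos: [513.7, 360.2, 161.3]
ee_rot: [-179.4, 0.1, 100.0]
force: [-0.1, 0.3, 0.7]
gripper_width: 68.6
t 25.2 tcp [513.7 360.2 161.3] rot [-1.794e+02  1.000e-01  1.000e+02] w 68.6 F [-0.1  0.3  0.7] q [33.9 25.3 86.5  0.2 68.8 23.9]
N 5 off_m [0.0001 0.0003 0.0139] rot [-0.12  0.02  0.02]
(array([256.59156785, 205.93807642]), array([241, 191,  31,  31, 759], dtype=int32)) [[256.53049627 207.53476013]] [array([514.79704152, 360.45804237, 105.        ]), array([514.49679432, 362.36860543, 111.        ])]
```

View pics/w13.png

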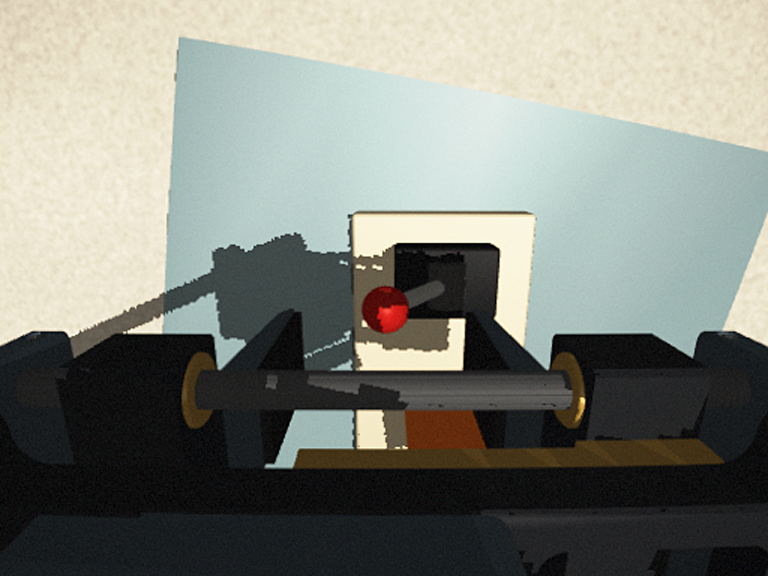

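View pics/s13.png

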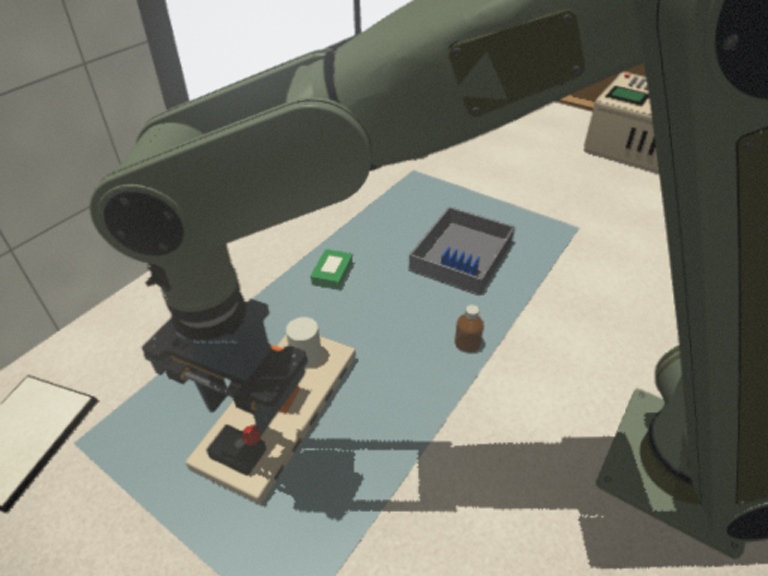

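The knob is centred between the fingers and within 1 mm of the model. Descending and closing lightly.

```bash
python3 -m creep '{"offset":[[0,0,0.014],[0,0,0.018],[0,0,0.018],[0,0,0.014],[0,0,0.0055]],"rotation":[[-0.3,0,0],[-0.3,0,0],[0,0,0],[0,0,0],[0,0,0]]}'
python3 -m creep '{"offset":[[0,0,0],[0,0,0],[0,0,0],[0,0,0],[0,0,0]],"rotation":[[0,0,0],[0,0,0],[0,0,0],[0,0,0],[0,0,0]]}' 0.8 5
python3 -m creep '{"offset":[[0,0,0],[0,0,0]],"rotation":[[0,0,0],[0,0,0]]}'
python3 - <<'E'
from lev import *
plan(tip(.12),Rt(0,99.87),1); plan(tip(.7),Rt(0,99.87),6)
t=np.linspace(.12,.7,9); d=np.diff(np.c_[70*np.sin(.7-t)*-1,-70*np.cos(.7-t)],axis=0)/1000; print(d.round(4))
im,p=snap('side','s14.png')
cv2.imwrite('pics/s14c.png',cv2.resize(im[180:330,110:260,::-1],None,fx=4,fy=4,interpolation=2))
E
```

```text
time_s: 25.92
ee_pos: [516.3, 361.2, 91.7]
ee_rot: [179.9, 0.1, 99.9]
force: [-0.4, -0.0, 0.1]
gripper_width: 68.6
time_s: 26.55
ee_pos: [516.0, 361.5, 93.5]
ee_rot: [179.9, 0.0, 99.9]
force: [-2.8, -0.1, 2.2]
gripper_width: 28.7
time_s: 26.8
ee_pos: [516.1, 361.6, 93.5]
ee_rot: [179.8, 0.0, 99.9]
force: [-3.5, -0.0, 5.4]
gripper_width: 28.8
t 26.8 tcp [516.1 361.6  93.5] rot [179.8   0.   99.9] w 28.8 F [-3.5 -0.   5.4] q [34.  28.4 91.8 -0.1 59.6 24.1]
N 1 off_m [-0.0005 -0.0015  0.0017] rot [0.16 0.01 0.04]
t 26.8 tcp [516.1 361.6  93.5] rot [179.8   0.   99.9] w 28.8 F [-3.5 -0.   5.4] q [34.  28.4 91.8 -0.1 59.6 24.1]
N 6 off_m [-0.0001  0.0061 -0.0016] rot [0.03 0.   0.01]
[[ 0.0043 -0.0026]
 [ 0.0045 -0.0023]
 [ 0.0047 -0.002 ]
 [ 0.0048 -0.0016]
 [ 0.0049 -0.0013]
 [ 0.005  -0.0009]
 [ 0.005  -0.0006]
 [ 0.0051 -0.0002]]
```

View pics/s14c.png

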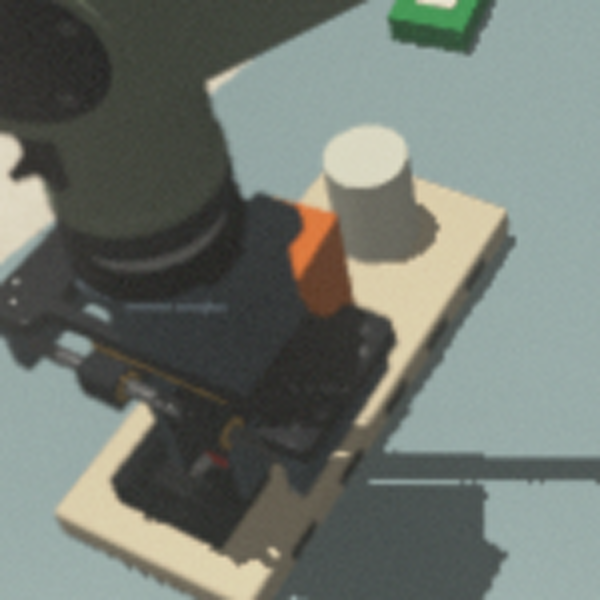

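The jaws are on the knob at 28.8 mm. The extra 2.8 mm is the slanted rod under it meeting one pad. Following the arc to upright.

```bash
python3 -m creep '{"offset":[[0,0.0043,-0.002],[0,0.0045,-0.0021],[0,0.0047,-0.0018],[0,0.0048,-0.0014]],"rotation":[[0,0,0],[0,0,0],[0,0,0],[0,0,0]]}'
python3 -m creep '{"offset":[[0,0.0048,-0.0011],[0,0.0048,-0.0007],[0,0.0046,-0.0004],[0,0.004,-0.0001],[0,0,0]],"rotation":[[0,0,0],[0,0,0],[0,0,0],[0,0,0],[0,0,0]]}'
python3 - <<'E'
from lev import *
plan(tip(.7),Rt(0,99.87),1)
im,p=snap('wrist','w15.png'); 
c=[proj(p,loc(a,b,30))[0]*1.5 for a,b in((-65,150),(65,150),(65,60),(-65,60))]; print(np.round(c))
print([proj(p,loc(a,b,65))[0]*1.5 for a,b in((-35,130),(35,130),(35,80),(-35,80))])
E
```

```text
time_s: 27.35
ee_pos: [534.5, 364.6, 100.3]
ee_rot: [179.9, 0.0, 99.9]
force: [-3.2, -0.1, 2.6]
gripper_width: 25.1
time_s: 27.98
ee_pos: [553.5, 368.0, 102.7]
ee_rot: [179.7, 0.0, 99.9]
force: [0.0, -0.1, 0.8]
gripper_width: 25.3
t 27.975 tcp [553.5 368.  102.7] rot [179.7   0.   99.9] w 25.3 F [ 0.  -0.1  0.8] q [32.7 30.7 86.1 -0.1 62.9 22.8]
N 1 off_m [-0.0004 -0.001  -0.0005] rot [0.29 0.01 0.05]
[[265. 226.]
 [493. 225.]
 [484. 370.]
 [275. 371.]]
[array([309.34615139, 273.69714838]), array([449.08365534, 273.51514742]), array([445.30419806, 365.18724635]), array([313.57253238, 365.47008648])]
```

View pics/w15.png

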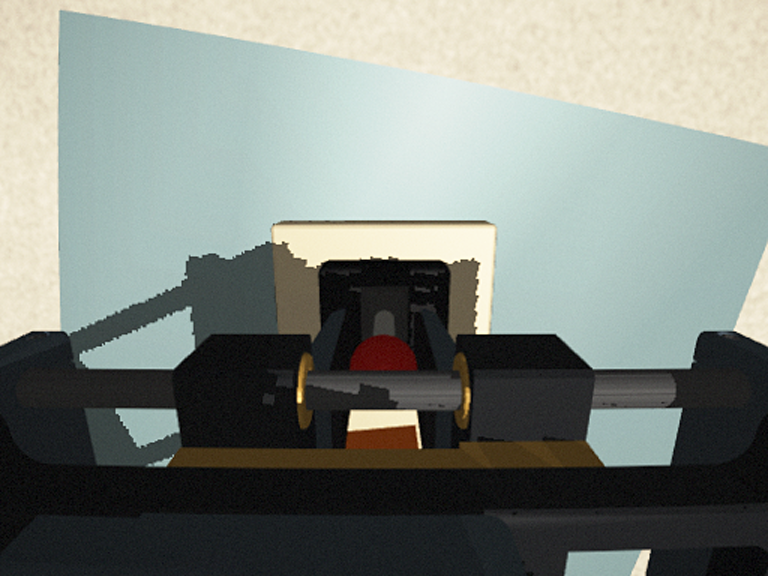

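The knob (384) is in line with the housing centre (384.5) and the deck centre (384). Quantifying with a refit of the dryer pose in this view.

```bash
python3 - <<'E'
from lev import *
p=camera_params('wrist'); o=-np.array(p['R']).T@np.array(p['t']); 
s=env.state(); ex=np.array([np.cos(Q[2]),np.sin(Q[2]),0]); H=loc(0,105,52)
print('cam x local',(o-H)@ex,'tcp',(s['ee_pos']-H)@ex)
for col,row,z in((384,224,30),(384.5,262,65),(385,312,60),(383.5,352,122)):
    X=atz(p,((col+.5)/1.5-.5,(row+.5)/1.5-.5),z); print(z,'local x',((X-H)@ex).round(2))
E
```

```text
cam x local 0.6247409066805552 tcp 0.9057487486582494
30 local x 2.37
65 local x 2.37
60 local x 2.7
122 local x 1.54
```

```bash
python3 -m creep '{"offset":[[0,0.0007,0],[0,0,0],[0,0,0]],"rotation":[[0,0,0],[0,0,0],[0,0,0]]}'
python3 -m creep '{"offset":[[0,0,0],[0,0,0],[0,0,0],[0,0,0]],"rotation":[[0,0,0],[0,0,0],[0,0,0],[0,0,0]]}' 0.4 5
python3 -m creep '{"offset":[[0,0,-0.01],[0,0,-0.02],[0,0,-0.03],[0,0,-0.03],[0,0,0]],"rotation":[[0,0,0],[0,0,0],[0,0,0],[0,0,0],[0,0,0]]}'
python3 - <<'E'
from lev import *
im,p=snap('wrist','w16.png'); print(knob(im,p))
np.save('w16.npy',im)
o=-np.array(p['R']).T@np.array(p['t']);ex=np.array([np.cos(Q[2]),np.sin(Q[2]),0]); H=loc(0,105,52); print('cam local x',(o-H)@ex)
print('knob local x', (atz(p,knob(im,p)[0],122)-H)@ex)
im,p=snap('side','s16.png'); print(knob(im,p)[0],[proj(p,tip(t))[0] for t in (.6,.65,.7,.75,.8)])
E
```

```text
time_s: 28.4
ee_pos: [553.3, 367.9, 102.7]
ee_rot: [179.8, 0.0, 99.9]
force: [0.3, -0.5, -0.4]
gripper_width: 25.3
time_s: 28.9
ee_pos: [553.2, 368.0, 102.9]
ee_rot: [179.8, 0.0, 99.9]
force: [1.4, 0.5, -0.0]
gripper_width: 54.4
time_s: 29.52
ee_pos: [554.3, 368.9, 196.5]
ee_rot: [179.4, -0.1, 99.9]
force: [0.1, -0.4, -0.8]
gripper_width: 54.8
(array([252.99527559, 200.28661417]), array([239, 186,  29,  29, 635], dtype=int32))
cam local x 0.8985732161553396
knob local x 1.305289803219836
[150.5   275.875] [array([153.26708912, 279.1574284 ]), array([151.84109488, 278.45544835]), array([150.43414616, 277.80221243]), array([149.05037155, 277.19947881]), array([147.6937777 , 276.64881242])]
```

View pics/w16.png

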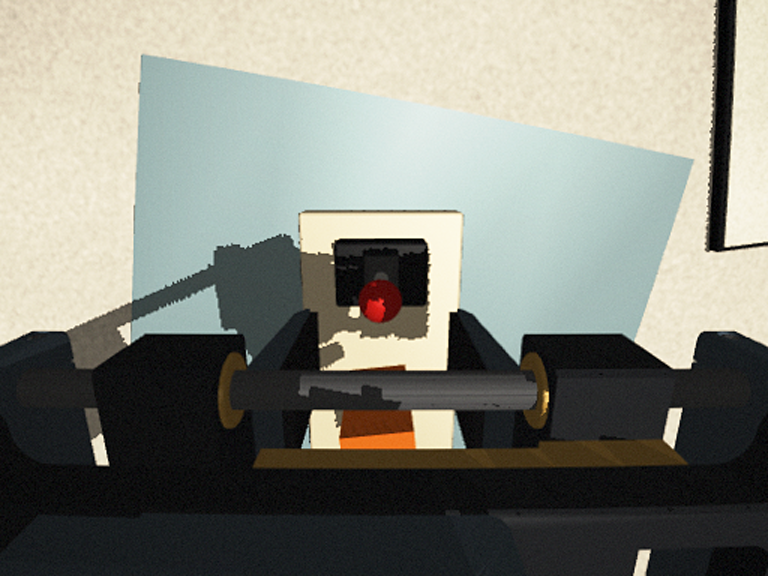

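View pics/s16.png

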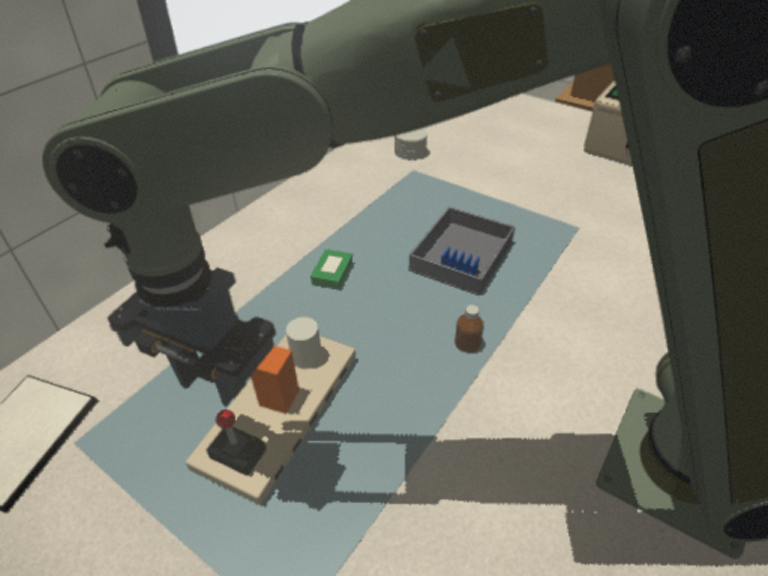

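```bash
python3 - <<'E'
from lev import *
im=np.load('w16.npy').astype(int); p=camera_params('wrist'); ex=np.array([np.cos(Q[2]),np.sin(Q[2]),0]); H=loc(0,105,52)
cv2.imwrite('pics/w16c.png',cv2.resize(np.uint8(im[130:225,190:320,::-1]),None,fx=6,fy=6,interpolation=2))
f=lambda c,r,z:((atz(p,(c,r),z)-H)@ex).round(2)
for r in(145,150,155): # deck edges at z=30
    row=im[r].sum(1); g=np.diff(row); a=190+np.argmax(np.abs(g[190:215])); b=295+np.argmax(np.abs(g[295:320])); print(r,a,b,f(a+.5,r,30),f(b+.5,r,30),'mid',(f(a+.5,r,30)+f(b+.5,r,30))/2)
E
```

```text
145 199 307 -63.43 62.07 mid -0.6799999999999997
150 199 307 -63.71 62.33 mid -0.6900000000000013
155 200 306 -62.81 61.41 mid -0.7000000000000028
```

View pics/w16c.png

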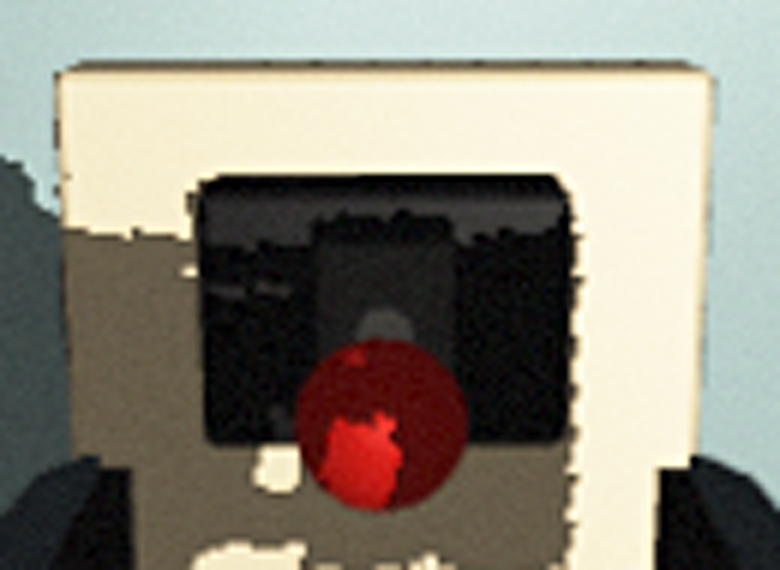

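```bash
python3 -m creep '{"offset":[[0,0,0],[0,0,0],[0,0,0]],"rotation":[[-0.2,0,0],[0,0,0],[0,0,0]]}'
python3 - <<'E'
from lev import *
p=camera_params('wrist'); im=grab_frame('wrist').astype(int); p2=camera_params('wrist'); print(np.abs(p['R']-p2['R']).max(),np.abs(p['t']-p2['t']).max(), env.state()['ee_rot'])
ex=np.array([np.cos(Q[2]),np.sin(Q[2]),0]); H=loc(0,105,52)
f=lambda c,r,z:((atz(p,(c,r),z)-H)@ex)
for r in(145,150,155):
    g=np.diff(im[r].sum(1)); a=190+np.argmax(np.abs(g[190:215])); b=295+np.argmax(np.abs(g[295:320])); print(r,a,b,'deck mid',(f(a+.5,r,30)+f(b+.5,r,30))/2)
for r in (170,180,190):
    g=np.diff(im[r].sum(1)); print(r,[(i,g[i]) for i in range(215,295) if abs(g[i])>90])
red=(im[...,0]>60)&(im[...,1]<.35*im[...,0])&(im[...,2]<.35*im[...,0]); red[:180]=0; red[225:]=0
ys,xs=np.where(red); c=cv2.minEnclosingCircle(np.c_[xs,ys].astype(np.float32)); print('knob',c,f(c[0][0],c[0][1],122))
np.save('w17.npy',im); cv2.imwrite('pics/w17c.png',cv2.resize(np.uint8(im[130:225,190:320,::-1]),None,fx=6,fy=6,interpolation=2))
print('bracket pred col at local 0', proj(p,loc(0,105,65)), proj(p,loc(0,118,55)),proj(p,tip(.7)))
E
```

```text
time_s: 30.0
ee_pos: [552.7, 367.8, 192.2]
ee_rot: [179.7, 0.0, 99.9]
force: [-0.3, 0.2, -0.8]
gripper_width: 54.7
0.0003184610137754746 0.1477095840518814 [1.79647488e+02 3.32866252e-02 9.99160181e+01]
145 200 310 deck mid 2.1197189775318144
150 201 309 deck mid 2.1187354136333667
155 191 309 deck mid -3.7362998526825564
170 [(224, np.int64(-217)), (287, np.int64(430)), (288, np.int64(262))]
180 [(224, np.int64(-192)), (286, np.int64(92)), (287, np.int64(445)), (288, np.int64(190))]
190 [(224, np.int64(-118)), (225, np.int64(-99)), (286, np.int64(106)), (287, np.int64(418)), (288, np.int64(184))]
knob ((255.44827270507812, 200.51148986816406), 14.56081485748291) 1.3913487267010987
bracket pred col at local 0 [[253.80635764 186.2061884 ]] [[253.78150781 172.52514456]] [[253.87180517 201.65621562]]
```

View pics/w17c.png

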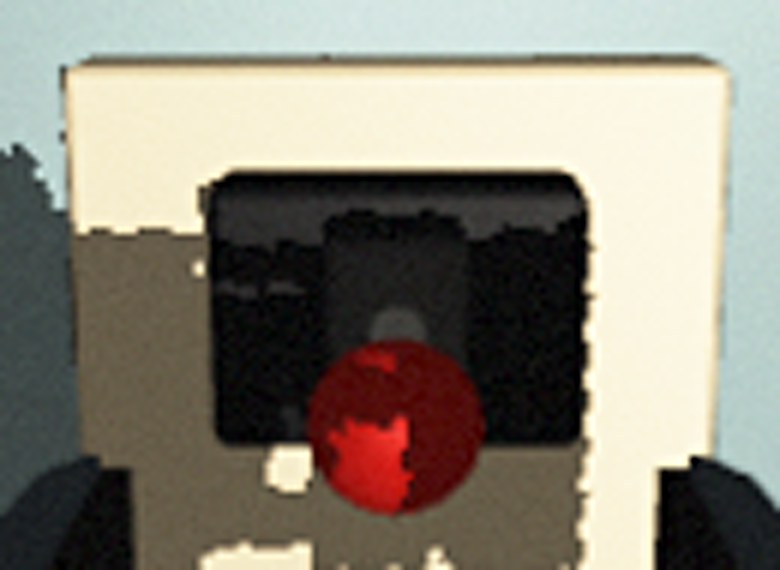

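The knob is within ~1 mm of directly above the hinge in this view, about 0.01–0.02 rad, and the side view gives 0.698. Retreating for a final look.

```bash
python3 -m creep '{"offset":[[0,0,-0.03],[0,0,-0.03],[0.01,-0.03,-0.02],[0.01,-0.04,0],[0.01,-0.04,0]],"rotation":[[0,0,0],[0,0,0],[0,0,0],[0,0,0],[0,0,0]]}'
python3 -m creep '{"offset":[[0.01,-0.04,0],[0.01,-0.04,0],[0.01,-0.03,0],[0,0,0]],"rotation":[[0,0,0],[0,0,0],[0,0,0],[0,0,0]]}'
python3 - <<'E'
from lev import *
im,p=snap('top','t18.png')
im,p=snap('side','s18.png');print(knob(im,p)[0])
cv2.imwrite('pics/s18c.png',cv2.resize(im[190:335,110:260,::-1],None,fx=4,fy=4,interpolation=2))
print(env.state()['time_s'],env.state()['force'])
E
```

```text
time_s: 30.68
ee_pos: [437.8, 378.5, 272.2]
ee_rot: [179.6, -0.0, 99.9]
force: [0.1, 0.7, -0.4]
gripper_width: 54.9
time_s: 31.18
ee_pos: [323.7, 389.2, 271.7]
ee_rot: [179.6, -0.0, 100.1]
force: [1.1, -0.4, -0.0]
gripper_width: 55.0
[149.13846154 277.86153846]
31.275 [0.18993676 0.07616921 1.4096841 ]
```

View pics/t18.png

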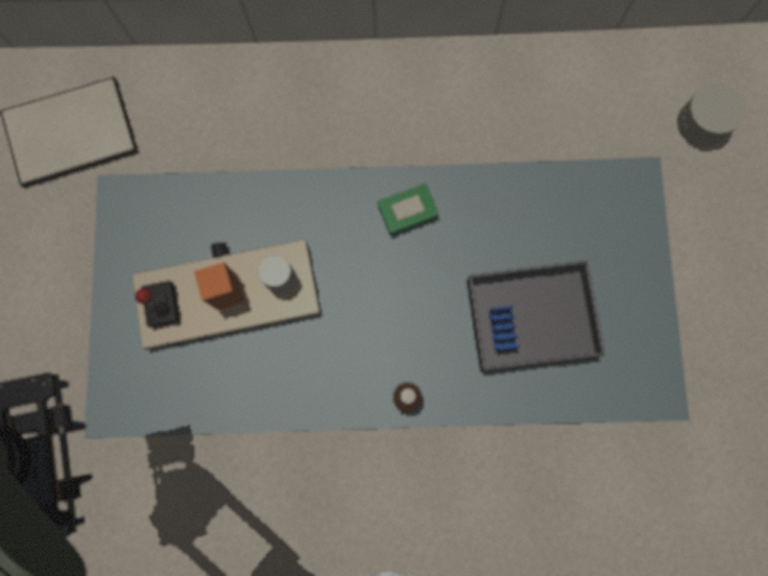

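View pics/s18c.png

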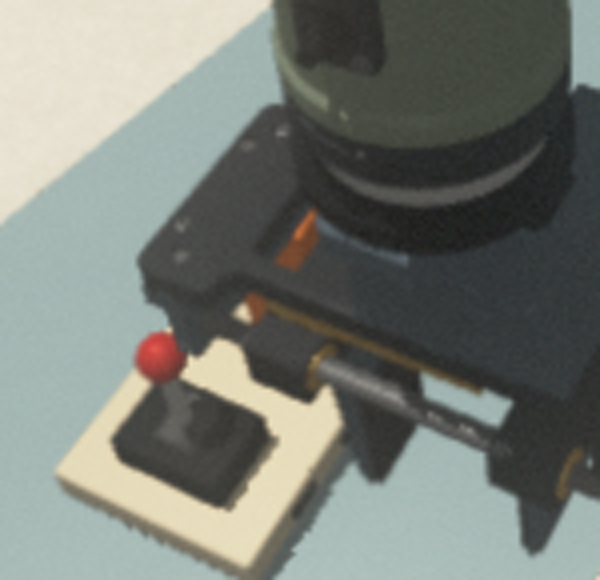

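```bash
python3 - <<'E'
from lev import *
from scipy.optimize import least_squares
for n in('top','side'):
    im=grab_frame(n); p=camera_params(n); im=im.astype(int)
    red=((im[...,0]>45)&(im[...,1]<.5*im[...,0])&(im[...,2]<.5*im[...,0])&(im[...,1]<im[...,2]*1.35+6)).astype(np.uint8)
    k,l,st,c=cv2.connectedComponentsWithStats(red)
    for i in range(1,k):
        if st[i,4]>25: print(n,c[i].round(1),st[i])
    print([proj(p,tip(t))[0].round(1) for t in(.6,.7,.8)])
    cv2.imwrite(f'pics/{n}19.png',cv2.resize(np.uint8(im[(175 if n=="top" else 255):(240 if n=="top" else 340),(80 if n=="top" else 110):(200 if n=="top" else 230),::-1]),None,fx=6,fy=6,interpolation=2))
E
```

```text
top [ 95.1 196.6] [ 91 193   9   8  56]
[array([ 95.8, 200.1]), array([ 95.3, 197.2]), array([ 95. , 194.3])]
side [149.1 278.3] [145 274  10  10  77]
[array([153.3, 279.2]), array([150.4, 277.8]), array([147.7, 276.6])]
```

View pics/top19.png

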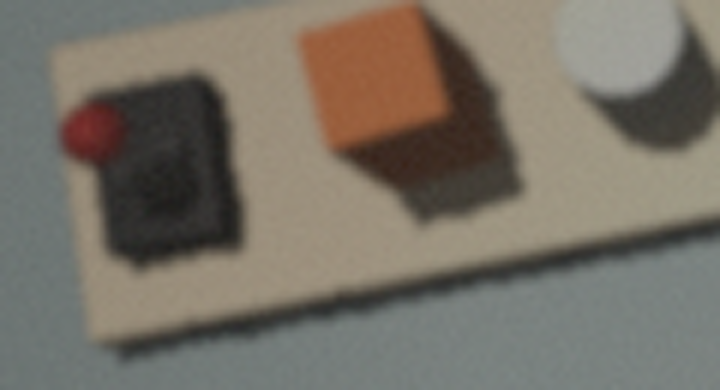

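View pics/side19.png

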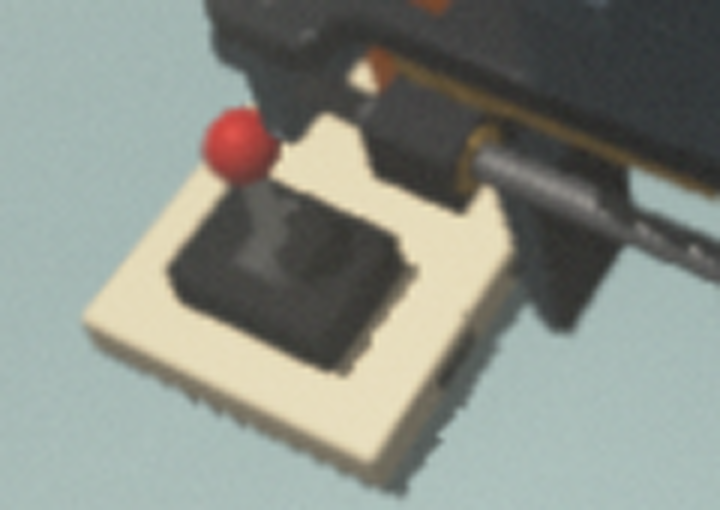

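```bash
python3 - <<'E'
from lev import *
p=camera_params('top'); uv=(np.array([(300,38),(419,4),(449,112),(331,151.)])+.5)/6-.5+[80,175]
L=np.array([(24,24),(24,-24),(-24,-24),(-24,24)])
for z in (126,130,134):
    f=lambda q:(proj(p,[loc(a,b,z,q) for a,b in L])-uv).ravel()
    r=least_squares(f,[571,259,.27]) if 0 else __import__('scipy.optimize',fromlist=['x']).least_squares(f,[571,259,.27]); print(z,r.x[:2],np.degrees(r.x[2]),np.abs(r.fun).max(), 'peg',loc(0,-5,30)[:2])
E
```

```text
126 [571.66390685 258.98272934] 15.830717092776213 0.6547908737046555 peg [571.35706637 259.07400394]
130 [570.79967965 257.94110605] 15.83074217262247 0.7047034421920273 peg [571.35706637 259.07400394]
134 [569.93546459 256.89948102] 15.830758036084585 0.7550088730838524 peg [571.35706637 259.07400394]
```

```bash
python3 -c "
from workcell import env
print(env.job_done()); s=env.state(); print(s['time_s'],s['force'])"
```

```text
the job is handed in; nothing more can be done
None
the job is handed in; nothing more can be done
```

The orange jar is mouth down over the free peg with its rim on the deck, and the red lever is upright. I handed the job in at about 31 s of the 70 s allowed; no verdict was reported.

**How it went:** I lifted the jar out of the tray, laid it on its side on the bench and regrasped it from the other side. I then turned it mouth down and lowered it over the peg. It was gripped or supported throughout and never dropped. Only after releasing it did I move the lever, by holding its knob and following its arc.

**Jar check:** The rim met the deck within about 0.5 mm of the expected height. In the final top view the jar's centre is at (571, 258) mm, about 1 mm from the peg's axis, and it looks flat in the side view.

**Lever check:** The cameras disagree slightly on the angle. Upright is 0.70 rad; the wrist camera gives about 0.69, the top about 0.72 and the side 0.70 to 0.75. I take it as upright to within a few hundredths of a radian.

**Other items:** The beaker, slide rack, slide box and bottle look unmoved in the final top view. I saw no contact force above about 10 N in the readings, and the gripper was clear of everything at hand-in.

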